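# Sanitise the mugs with the UV wand and put their lids on

### The job

Sanitise the mugs on the desk for the night: lift the UV wand off its hook and hold it still, pointing straight down over the middle of each mug's mouth and about 4 cm above the rim, for four seconds each - the black mug first, then blue, yellow and green, whichever of them are there - and hang the wand back on its hook. Then lift the lids off the rack and set on each mug the lid of its own colour so that it sits seated and level; a lid whose mug is not there stays hanging. Leave the other things on the desk where they are, and the cash box shut.

Things in the scene. Friction and masses are not known exactly. Their poses are not given: they have to be found in the camera images.
- wand: White UV wand, 140 g: cylinder 46 wide, 60 mm tall, violet lamp at its lower end; on top an upright arch handle, z 60 to 100 mm, 38 wide along y, 16 thick along x, its window (24 wide, z 60 to 92, open along x) over the hook rod; it hangs by the window's top (z 92). Grip across the 38 mm at about z 86. Origin: centre of the underside (lamp), z up
- wand_hook (a point): where the wand hangs: top of a 7 mm hook rod, 203.5 mm above the desk, on a fixed steel stand. The rod runs along x of this frame from the post (14 mm thick, 200 mm tall) at x = +78 mm to x = -37 mm (nearer the robot), where its end is bent up 9 mm above the rod's top
- rack: fixed steel lid rack, origin on the desk under the middle of its hanging places: crossbar along y at x = +75, height 200 mm, on thin posts at y = -215 and +215 mm; four 7 mm hook rods (axis 200 mm high, y = -165, -55, 55, 165 mm) run from it to -x (the robot) to x = -37 mm, where the ends are bent up 9 mm above the rod's top
- mug_black: black ceramic mug, loose: 82 mm across, 90 mm tall, wall 4 mm (mouth 74 mm across), handle on its +y side reaching 78 mm from the axis. Origin: centre of its underside, z up. 320 g. May be absent (None)
- mug_black_rim (a point): centre of the black mug's mouth, level with its rim, 90 mm above its underside
- lid_black: black mug lid, 90 g, hanging on any of the rack's hooks: plug 66 wide, 8 mm deep (goes in the mug's mouth), flange 94 wide, z 8 to 13 mm (lies on the rim), on top an arch handle, z 13 to 53, 38 wide along y, 16 thick along x, window 24 wide, z 13 to 45, open along x; hangs by the window's top (z 45). Grip across the 38 mm at about z 39. Origin: plug's underside, z up
- mug_blue: blue ceramic mug, loose: 82 mm across, 90 mm tall, wall 4 mm (mouth 74 mm across), handle on its +y side reaching 78 mm from the axis. Origin: centre of its underside, z up. 320 g. May be absent (None)
- mug_blue_rim (a point): centre of the blue mug's mouth, level with its rim, 90 mm above its underside
- lid_blue: blue mug lid, 90 g, hanging on any of the rack's hooks: plug 66 wide, 8 mm deep (goes in the mug's mouth), flange 94 wide, z 8 to 13 mm (lies on the rim), on top an arch handle, z 13 to 53, 38 wide along y, 16 thick along x, window 24 wide, z 13 to 45, open along x; hangs by the window's top (z 45). Grip across the 38 mm at about z 39. Origin: plug's underside, z up
- mug_yellow: yellow ceramic mug, loose: 82 mm across, 90 mm tall, wall 4 mm (mouth 74 mm across), handle on its +y side reaching 78 mm from the axis. Origin: centre of its underside, z up. 320 g. May be absent (None)
- mug_yellow_rim (a point): centre of the yellow mug's mouth, level with its rim, 90 mm above its underside
- lid_yellow: yellow mug lid, 90 g, hanging on any of the rack's hooks: plug 66 wide, 8 mm deep (goes in the mug's mouth), flange 94 wide, z 8 to 13 mm (lies on the rim), on top an arch handle, z 13 to 53, 38 wide along y, 16 thick along x, window 24 wide, z 13 to 45, open along x; hangs by the window's top (z 45). Grip across the 38 mm at about z 39. Origin: plug's underside, z up
- mug_green: green ceramic mug, loose: 82 mm across, 90 mm tall, wall 4 mm (mouth 74 mm across), handle on its +y side reaching 78 mm from the axis. Origin: centre of its underside, z up. 320 g. May be absent (None)
- mug_green_rim (a point): centre of the green mug's mouth, level with its rim, 90 mm above its underside
- lid_green: green mug lid, 90 g, hanging on any of the rack's hooks: plug 66 wide, 8 mm deep (goes in the mug's mouth), flange 94 wide, z 8 to 13 mm (lies on the rim), on top an arch handle, z 13 to 53, 38 wide along y, 16 thick along x, window 24 wide, z 13 to 45, open along x; hangs by the window's top (z 45). Grip across the 38 mm at about z 39. Origin: plug's underside, z up
- timer_base: blue plastic timer with a white dial, fixed on the desk, about 60 mm across: not part of the job
- infuser: stainless steel tea infuser ball, 44 mm across: not part of the job
- pen_tray: wooden pen tray 200 x 85 x 28 mm, fixed: not part of the job
- pen_0: red pen lying in the tray: not part of the job
- pen_1: black pen lying in the tray: not part of the job
- cash_lid (a joint): hinged red lid of the grey plastic cash box (160 x 200 x 75 mm), 0 = shut, grows as it opens (rad): not part of the job
- stapler: red and black stapler, 140 mm long: not part of the job
- tape: roll of amber tape, 60 mm across, 19 mm tall: not part of the job
Not all that is in view belongs to the job. Leave any red look-alike of the lid_yellow alone. Leave any pink look-alike of the lid_green alone.

How it is judged:
By the outcome, as a careful person would: the job done as asked, in the order asked, and still so for the second after the job is handed in, with the robot touching nothing.
Of mug_black, mug_blue, mug_yellow, mug_green only 3 to 4 are there at a start; the rules pass over those that are not, and their reading is None.
At some moment in a run one of mug_black, mug_blue, mug_yellow, mug_green may be knocked a few centimetres aside while the robot is not near it.
It also fails if it takes over 210 s, if anything falls off the work surface, if the arm or the gripper's body presses on something with over 40 N, if the wrist force passes 120 N, or if a joint passes its speed limit or range.

### The arm

A 6-joint arm with a two-finger parallel gripper is mounted at the origin on the work surface. World frame = base frame: x ahead of the robot, y to its left, z up, the work surface at z = 0. Lengths are in mm, angles in rad, forces in N, time in s.
With the tool pointing down it reaches from about 350 to 775 mm from the base axis. Payload 7.3 kg.
Tool frame: the origin (TCP) lies at the very end of the fingers, on their centre line; the grasp point (between the pads) lies 19 mm behind it (pinch_z is the distance from the TCP to the grasp point, in mm); z points along the fingers, y is the direction in which the jaws open and shut (so a half turn about z gives the same grasp; the last joint's range is limited). The gripper opens to 92 mm and grips with 3 to 60 N. Pads are 19 mm wide; open, the fingers measure 130 mm over their backs; the gripper's body (75 mm by 190 mm) begins 47 mm behind the grasp point.
Start: joints at [1.015, 0.342, 1.524, -0, 1.275, -0.146], TCP at [209.162, 481.556, 226.741] pointing down, gripper open.
Joint ranges: [-2.53, 2.53], [-0.77, 2.02], [0.04, 2.7], [-1, 4.14], [0.28, 2.66], [-3.11, 3.11]. Speed limits (rad/s): [2.57, 2.57, 3.14, 3.14, 3.14, 3.14].

### API

Orientations are given as [roll, pitch, yaw] about the fixed x, y, z axes, in that order (R = Rz(yaw) Ry(pitch) Rx(roll)).
In Python, from plant import * gives the robot as it stands.
- The arm moves only by the tool step_arm, never from a script. Its argument "moves" is one flat list of numbers, 7 for each row, row after row: the shift along the tool's x, y, z scaled (see below), then the turn, a rotation vector about the tool's x, y, z scaled (see below), then the closure, from -1 (fully open) to 1 (shut). A call has 1 to 8 rows; each row shifts and turns the pose as measured when the row begins, along the tool's axes as they then stand; what a row does not reach is not made up. The controller multiplies each number of a shift by 2 cm and each number of a turn by 4 degrees. A row lasts 1/12 s, in which the tool goes at most 41.7 mm and 7.16 degrees, less where a joint would pass 70% of its speed; a pose out of reach is approached as far as the arm can. A call with a number of a shift or a turn outside -1 to 1 is refused whole. A call with a gripper value outside its range is refused whole. The fingers move at their own pace and stop on an object; the grip force is fixed at half the most. Time passes only in rows, so rows that do not move let the fingers close. It gives the time, the measured TCP pose, the force and the opening at its end, in the units of the state.
- get_obs(): the state, without advancing time (a new reading comes with each control period).
- capture(name): name is "scene" or "top"; returns the picture (420x560x3 uint8, red, green, blue); there is no depth.
- get_calibration(name): a dict with "mtx" (3x3 intrinsics, pixels), "eye" and "orientation" of the camera in the world. Camera axes: x right, y down, z forward; pixel columns grow to the right and rows downward; lengths in mm; the calibration is good to about 2 mm. A picture is of the moment at which its call begins. get_calibration takes no time and is no camera call.
- close_job(): hands the job in, once; it reports no verdict.
The state is a dict: "time": time; "joint_positions": joint angles; "dq": joint speeds; "tau": joint torques, N m; "tool_pos": TCP position; "tcp_rot": TCP orientation; "contact_force": force on the tool from outside, world axes, zero at the start; "moment": the same for the moment, N m; "grip_width": finger opening in mm.
Only numpy, scipy, OpenCV 4.12 (cv2) and the standard library are available. Lean on these libraries where they do the work, as an engineer would, in place of code of your own. Each camera call takes 0.05 s, during which the arm holds its last target.

## Working session

There is one attempt and no reset: what is moved stays moved. The work goes in short steps, Python scripts to look and compute and a tool call to move; the robot and the scene stay as the last step left them, time stands still between calls to the robot, and variables do not carry over. Pictures are saved under pics/ and viewed, and the job is handed in when it is done.

Besides the shell and the picture viewer there is one more tool, called after "Call:" as name(argument=value, ...), one argument or row to a line, values as JSON. step_arm: Moves the arm, as the interface text tells. Shifts and turns lie within -1 to 1; 1 stands for 2 cm of shift or 4 degrees of turn. Its arguments: {"type":"object","properties":{"moves":{"type":"array"}},"required":["moves"]}

```bash
ls; mkdir -p pics
python3 - <<'E'
from plant import *
import cv2
print(get_obs())
for n in("scene","top"):
    cv2.imwrite(f"pics/{n}0.png",capture(n)[:,:,::-1]); print(n,get_calibration(n))
E
```

```text
pics
{'time': 0.0, 'joint_positions': array([ 1.01499741e+00,  3.42707387e-01,  1.52499380e+00,  2.09560123e-05,
        1.27541934e+00, -1.45986042e-01]), 'dq': array([-4.39620027e-05,  1.20997243e-03, -2.75331827e-04, -2.38762481e-03,
        4.56049497e-04, -2.82687704e-05]), 'tau': array([-8.71980683e-04, -4.31236231e+01, -2.44224018e+01,  7.18108658e-02,
        5.59470069e-02, -1.84706341e-04]), 'tool_pos': array([208.93219223, 481.19650137, 226.0610363 ]), 'tcp_rot': array([-3.14008394e+00, -2.42083000e-04,  2.73177348e+00]), 'contact_force': array([ 0.09112816, -0.7129224 ,  0.61556377]), 'moment': array([-0.01275496,  0.00164765, -0.00841952]), 'grip_width': 92.12055477494164}
scene {'mtx': array([[494.63692557,   0.        , 282.89458957],
       [  0.        , 494.63692557, 201.59371479],
       [  0.        ,   0.        ,   1.        ]]), 'eye': array([1161.44228816, -931.35683412,  907.29585881]), 'orientation': array([-2.17385838, -0.02268677,  0.61339407])}
top {'mtx': array([[518.61155413,   0.        , 279.53436195],
       [  0.        , 518.61155413, 207.91793081],
       [  0.        ,   0.        ,   1.        ]]), 'eye': array([ 390.72319522,    4.51443419, 1774.13688125]), 'orientation': array([-3.04539764, -0.00395845, -1.57517006])}
```

View pics/scene0.png

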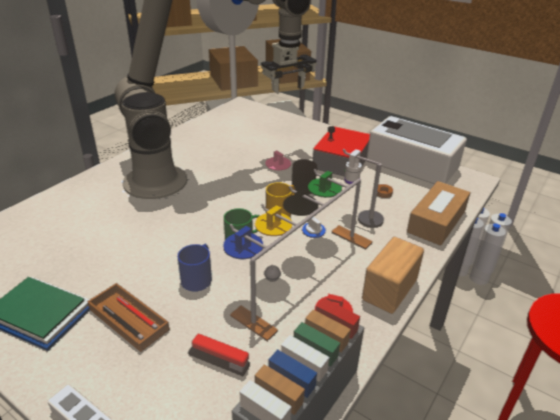

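View pics/top0.png

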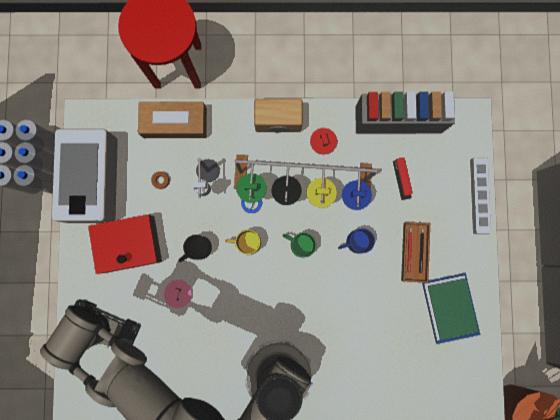

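```bash
cat > h.py <<'E'
import numpy as np, cv2
from scipy.spatial.transform import Rotation as Ro
from plant import *
def cam(n):
    c=get_calibration(n); return c["mtx"],np.array(c["eye"]),Ro.from_euler('xyz',c["orientation"]).as_matrix()
def ray(n,uv,z):
    K,e,R=cam(n); d=R@np.linalg.solve(K,[uv[0],uv[1],1.]); return e+d*(z-e[2])/d[2]
def proj(n,p):
    K,e,R=cam(n); q=K@(R.T@(np.array(p,float)-e)); return q[:2]/q[2]
def tri(uvs):
    A=np.zeros((3,3));b=np.zeros(3)
    for n,uv in uvs:
        K,e,R=cam(n); d=R@np.linalg.solve(K,[uv[0],uv[1],1.]); d/=np.linalg.norm(d); M=np.eye(3)-np.outer(d,d); A+=M;b+=M@e
    return np.linalg.solve(A,b)
def crop(img,x0,y0,x1,y1,s,name):
    cv2.imwrite(f"pics/{name}.png",cv2.resize(img[y0:y1,x0:x1,::-1],None,fx=s,fy=s,interpolation=cv2.INTER_CUBIC))
E
python3 - <<'E'
from h import *
t=capture("top"); s=capture("scene")
crop(t,175,135,400,265,3.5,"t1"); crop(s,170,140,400,300,3.4,"s1")
E
```

```text
(no output)
```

View pics/t1.png

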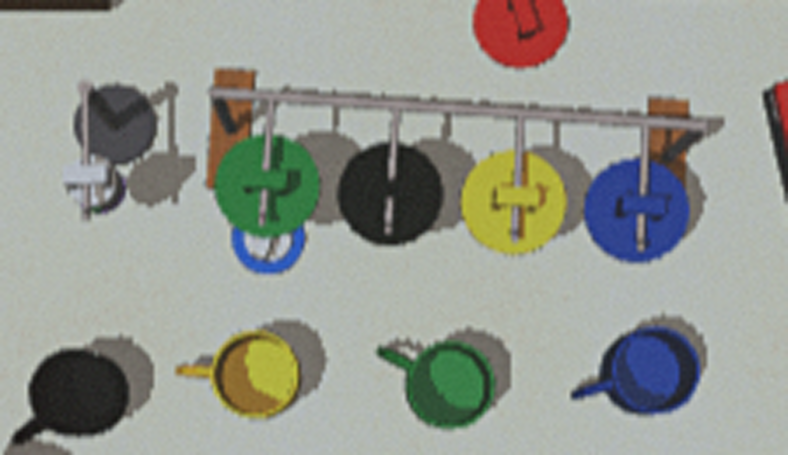

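View pics/s1.png

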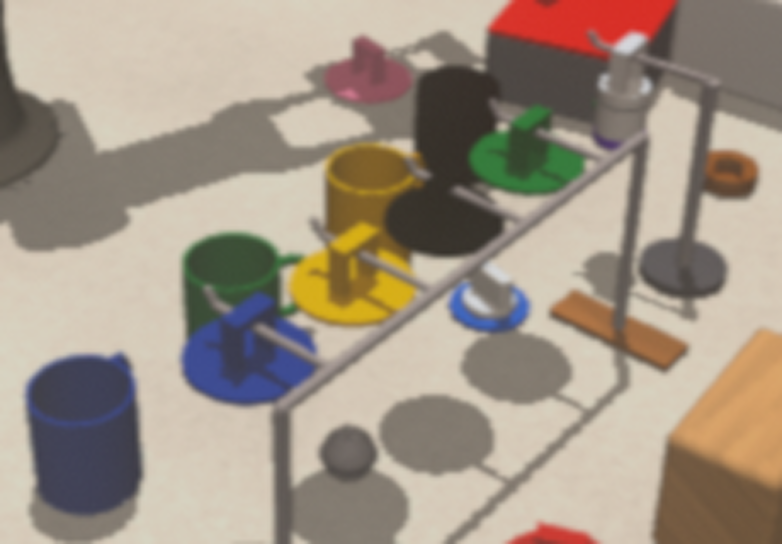

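```bash
cat >> h.py <<'E'
from scipy.optimize import least_squares
RNG={'yellow':lambda h,s,v:(h>20)&(h<35)&(s>120)&(v>60),'green':lambda h,s,v:(h>45)&(h<80)&(s>90),
 'blue':lambda h,s,v:(h>108)&(h<130)&(s>110)&(v>35),'black':lambda h,s,v:(v<48)&(s<110)}
def mask(img,c):
    H=cv2.cvtColor(img,cv2.COLOR_RGB2HSV).astype(int); return RNG[c](H[...,0],H[...,1],H[...,2]).astype(np.uint8)*255
def circ(img,c,box,z,r,outward=True,free=False):
    """circle of radius r at height z in the top view; box x0,y0,x1,y1"""
    x0,y0,x1,y1=box; S=6
    sub=cv2.resize(img[y0:y1,x0:x1],None,fx=S,fy=S,interpolation=cv2.INTER_CUBIC)
    m=mask(sub,c); m=cv2.morphologyEx(m,cv2.MORPH_CLOSE,np.ones((7*S//2,7*S//2)))
    k=cv2.getStructuringElement(cv2.MORPH_ELLIPSE,(9*S,9*S)); m=cv2.morphologyEx(m,cv2.MORPH_OPEN,k)
    cs,_=cv2.findContours(m,cv2.RETR_EXTERNAL,cv2.CHAIN_APPROX_NONE); ct=max(cs,key=cv2.contourArea)[:,0].astype(float)
    P=np.array([ray("top",((u+.5)/S-.5+x0,(v+.5)/S-.5+y0),z)[:2] for u,v in ct[::3]])
    e=cam("top")[1][:2]; c0=P.mean(0)
    for _ in range(5):
        Q=P
        if outward:
            o=(c0-e)/np.linalg.norm(c0-e); Q=P[((P-c0)@o)>0]
        f=(lambda p:np.hypot(*(Q-p[:2]).T)-p[2]) if free else (lambda p:np.hypot(*(Q-p[:2]).T)-r)
        s=least_squares(f,list(c0)+([r] if free else []),loss='soft_l1',f_scale=2); c0=s.x[:2]
    return s.x.round(1),np.sqrt(np.mean(s.fun**2)).round(2),len(Q)
MB={'black':(175,228,220,268),'yellow':(220,222,272,262),'green':(278,224,325,264),'blue':(335,222,385,262)}
LB={'green':(234,170,268,203),'black':(270,168,304,206),'yellow':(305,170,340,210),'blue':(340,172,376,212)}
E
python3 - <<'E'
from h import *
t=capture("top")
for c,b in MB.items(): print('mug',c,circ(t,c,b,90,41),circ(t,c,b,90,41,free=True))
L={}
for c,b in LB.items():
    r=circ(t,c,b,171.5,47,False); L[c]=r[0]; print('lid',c,r,circ(t,c,b,171.5,47,False,True))
# rod ends
for c,q in {'green':(262,228),'black':(388,232),'yellow':(515,240),'blue':(641,248)}.items():
    print(c,'end',ray('top',(175+q[0]/3.5,135+q[1]/3.5),208)[:2].round(1))
for q in((210,92),(718,124)): print('bar',ray('top',(175+q[0]/3.5,135+q[1]/3.5),203)[:2].round(1))
# wand: handle top, rod
print('wand handle top(z211.5)',ray('top',(175+90/3.5,135+178/3.5),211.5).round(1))
for q in((87,88),(87,218)): print('wrod',ray('top',(175+q[0]/3.5,135+q[1]/3.5),203)[:2].round(1))
crop(t,185,145,245,205,10,"tw")
s=capture("scene");crop(s,320,140,400,230,6,"sw")
E
```

```text
mug black (array([426.2, 267.5]), np.float64(2.06), 75) (array([427.2, 270.8,  38.1]), np.float64(1.4), 70)
mug yellow (array([447.6,  70.9]), np.float64(10.57), 69) (array([463.5,  93.8,  20.1]), np.float64(1.15), 39)
mug green (array([432.4, -78.4]), np.float64(1.19), 71) (array([434.1, -81.2,  38.4]), np.float64(0.26), 67)
mug blue (array([ 446. , -262.3]), np.float64(4.1), 78) (array([ 446. , -262.7,   40.8]), np.float64(4.15), 77)
lid green (array([608.5,  86.3]), np.float64(1.53), 172) (array([608.7,  86.3,  45.9]), np.float64(1.06), 172)
lid black (array([601. , -23.2]), np.float64(2.9), 162) (array([601.3, -23.2,  44.2]), np.float64(0.81), 162)
lid yellow (array([ 595. , -132.3]), np.float64(15.96), 211) (array([ 594.3, -127.7,   41. ]), np.float64(12.47), 211)
lid blue (array([ 585.8, -242.4]), np.float64(1.68), 165) (array([ 585.7, -242.4,   45.4]), np.float64(0.61), 165)
green end [565.9  87.7]
black end [562.  -21.6]
yellow end [ 554.6 -131.8]
blue end [ 547.2 -241.1]
bar [686.6 133.7]
bar [ 656.6 -311.5]
wand handle top(z211.5) [609.8 236.8 211.5]
wrod [690.6 241.5]
wrod [575.8 240.3]
```

View pics/tw.png

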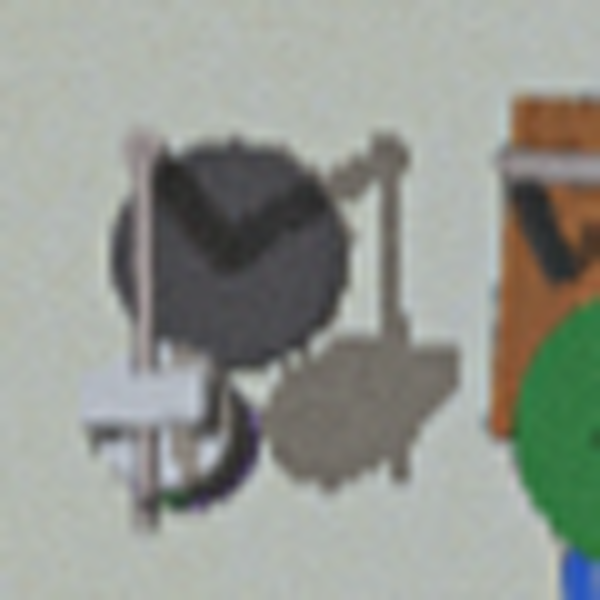

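View pics/sw.png

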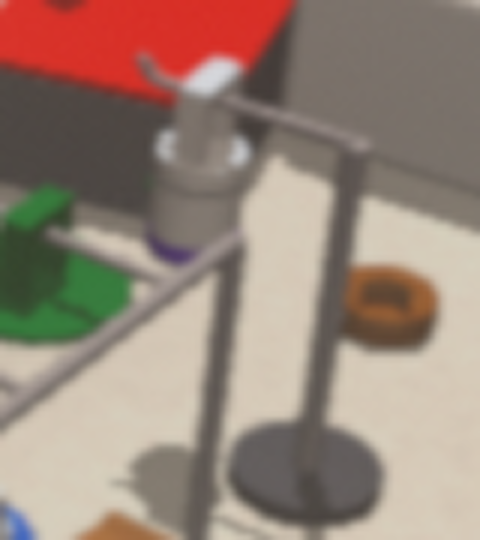

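```bash
cat > mg.py <<'E'
from h import *
import sys
def run(name,t=None):
    t=capture("top") if t is None else t
    o=[];res={}
    for c,b in MB.items():
        r=circ(t,c,b,90,41); q=circ(t,c,b,90,41,free=True); res[c]=r[0]; print('mug',c,r,q)
        x0,y0,x1,y1=b;S=6
        sub=cv2.resize(t[y0:y1,x0:x1],None,fx=S,fy=S,interpolation=cv2.INTER_CUBIC)[:,:,::-1].copy(); m=mask(sub[:,:,::-1].copy(),c)
        for a in np.arange(0,6.28,.05):
            u,v=proj("top",(r[0][0]+41*np.cos(a),r[0][1]+41*np.sin(a),90)); cv2.circle(sub,(int((u-x0+.5)*S),int((v-y0+.5)*S)),1,(255,0,255),-1)
        o.append(cv2.resize(np.vstack([sub,cv2.cvtColor(m,8)]),(195,360)))
    cv2.imwrite(f"pics/{name}.png",np.hstack(o)); return res
if __name__=="__main__": run(sys.argv[1])
E
sed -i "s/(h>20)&(h<35)&(s>120)&(v>60)/(h>12)\&(h<35)\&(s>110)\&(v>60)/; s/(h>108)&(h<130)&(s>110)&(v>35)/(h>105)\&(h<132)\&(s>80)\&(v>25)/" h.py
python3 mg.py m1
```

```text
mug black (array([426.1, 267.4]), np.float64(1.94), 75) (array([427.1, 270.6,  38.2]), np.float64(1.4), 71)
mug yellow (array([443.6, 101. ]), np.float64(0.96), 71) (array([444.6, 102.6,  39.6]), np.float64(0.73), 69)
mug green (array([432.4, -78.5]), np.float64(1.2), 71) (array([434.1, -81.4,  38.3]), np.float64(0.23), 67)
mug blue (array([ 446.5, -269.2]), np.float64(0.64), 73) (array([ 446.9, -270.7,   39.8]), np.float64(0.31), 71)
```

View pics/m1.png

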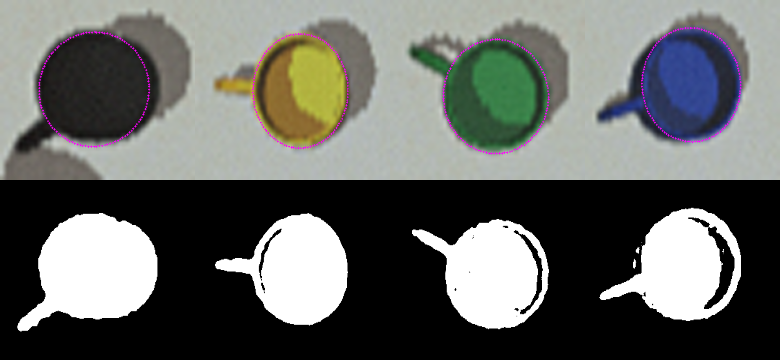

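Call:
step_arm(
  moves=[0, 0, -0.1, 0, 0, -1, -1, 0, 0, -0.1, 0, 0, -1, -1, 0, 0, -0.1, 0, 0, -1, -1, 0, 0, -0.1, 0, 0, -1, -1, 0, 0, -0.1, 0, 0, -1, -1, 0, 0, -0.1, 0, 0, -0.9, -1],
)

```text
time: 0.85
tool_pos: [208.8, 481.0, 238.2]
tcp_rot: [-3.14, -0.001, -3.122]
contact_force: [-0.3, -1.0, -0.2]
grip_width: 91.7
```

Call:
step_arm(
  moves=[-1, -0.6, 0, 0, 0, 0.3, -0.5, -1, -0.6, 0, 0, 0, 0, -0.5, -1, -0.6, 0, 0, 0, 0, -0.5, -1, -0.6, 0, 0, 0, 0, -0.5, -1, -0.6, 0, 0, 0, 0, -0.5, -1, -0.6, 0, 0, 0, 0, -0.5, -1, -0.6, 0, 0, 0, 0, -0.5, -1, -0.6, 0, 0, 0, 0, -0.5],
)

```text
time: 1.52
tool_pos: [371.8, 384.5, 238.6]
tcp_rot: [3.141, -0.002, -3.132]
contact_force: [-0.3, 0.4, 0.0]
grip_width: 69.1
```

Call:
step_arm(
  moves=[-1, -0.6, 0, 0, 0, 0, -0.5, -1, -0.6, 0, 0, 0, 0, -0.5, -1, -0.6, 0, 0, 0, 0, -0.5, -1, -0.6, 0, 0, 0, 0, -0.5, -1, -0.6, 0, 0, 0, 0, -0.5, -1, -0.6, 0, 0, 0, 0, -0.5, -1, -0.6, 0, 0, 0, 0, -0.5, -1, -0.6, 0, 0, 0, 0, -0.5],
)

```text
time: 2.18
tool_pos: [540.2, 284.0, 237.9]
tcp_rot: [3.141, -0.003, -3.132]
contact_force: [0.1, 1.0, 0.6]
grip_width: 68.9
```

Call:
step_arm(
  moves=[-0.9, -0.54, 0, 0, 0, 0.1, -0.5, -0.9, -0.54, 0, 0, 0, 0, -0.5, -0.9, -0.54, 0, 0, 0, 0, -0.5, -0.8, -0.5, 0, 0, 0, 0, -0.5, 0, 0, 0, 0, 0, 0, -0.5, 0, 0, 0, 0, 0, 0, -0.5],
)

```text
time: 2.68
tool_pos: [617.3, 235.4, 235.4]
tcp_rot: [-3.14, -0.004, 3.138]
contact_force: [0.1, -0.6, -0.4]
grip_width: 69.2
```

Run:
```python
from h import *
print(get_obs()['tool_pos'])
t=capture("top"); crop(t,170,120,240,220,6,"g1a");crop(capture("scene"),310,110,410,220,5,"g1b")
```

```text
[617.25207674 235.43816332 235.3675499 ]
```

View pics/g1a.png

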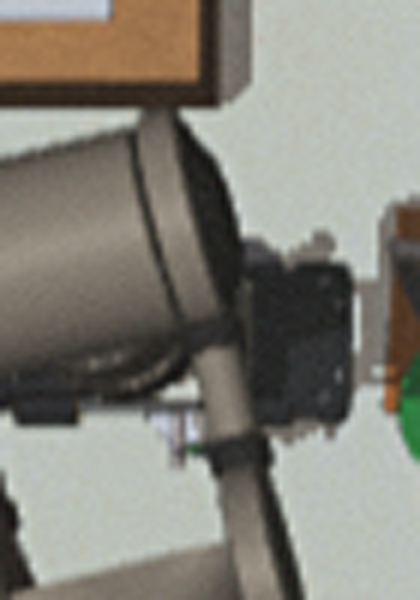

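View pics/g1b.png

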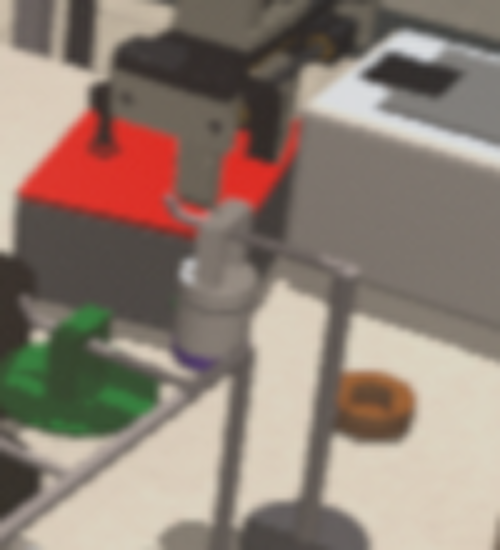

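Call:
step_arm(
  moves=[0.23, 0.25, 0.3, 0, 0, 0, -0.5, 0, 0, 0, 0, 0, 0, -0.5, 0, 0, 0, 0, 0, 0, -0.5],
)

```text
time: 3.03
tool_pos: [609.6, 243.3, 229.5]
tcp_rot: [-3.141, -0.004, -3.141]
contact_force: [-0.2, -0.3, 1.0]
grip_width: 68.8
```

Run:
```python
from h import *
p=get_obs()['tool_pos'];print(p)
s=capture("scene");crop(s,310,110,410,220,5,"g2b")
f=lambda q:((proj("scene",q)-[310,110])*5).round()
for dy in(-34,34): print('tip',f(p+[0,dy,0]))
print('handletop',f((612.6,240.5,211.5)),f((612.6,221.5,211.5)),f((612.6,259.5,211.5)))
print('tip end',f((575.6,240.5,212)),'post',f((690.6,241,203)))
```

```text
[609.55331931 243.31090513 229.46624899]
tip [196. 201.]
tip [252. 157.]
handletop [223. 209.] [208. 222.] [239. 197.]
tip end [168. 190.] post [343. 262.]
```

View pics/g2b.png

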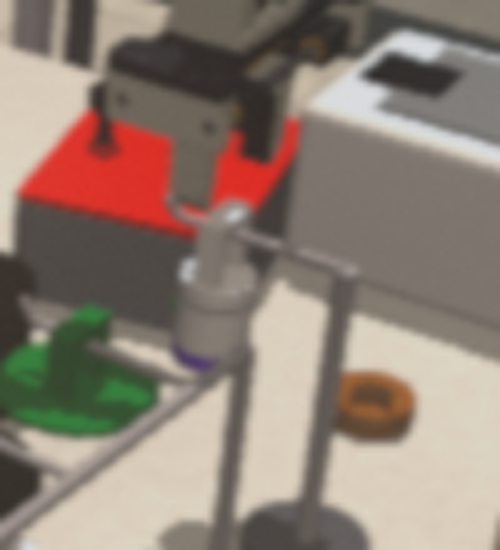

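Call:
step_arm(
  moves=[0, 0, 0, 0, 0, 0, -0.5, 0, 0, 0, 0, 0, 0, -0.5, 0, 0, 0, 0, 0, 0, -0.5, 0, 0, 0, 0, 0, 0, -0.5],
)

```text
time: 3.42
tool_pos: [608.5, 244.7, 230.0]
tcp_rot: [-3.141, -0.004, -3.139]
contact_force: [-0.4, -1.0, 0.6]
grip_width: 68.8
```

Call:
step_arm(
  moves=[-0.15, -0.15, 0, 0, 0, 0, -0.5],
)

```text
time: 3.5
tool_pos: [611.2, 242.2, 230.3]
tcp_rot: [-3.141, -0.004, -3.138]
contact_force: [0.6, -0.0, 0.6]
grip_width: 69.1
```

Call:
step_arm(
  moves=[0, 0, 0, 0, 0, 0, -0.5],
)

```text
time: 3.58
tool_pos: [611.8, 241.6, 230.3]
tcp_rot: [-3.141, -0.004, -3.139]
contact_force: [0.6, -0.4, -0.6]
grip_width: 68.7
```

Call:
step_arm(
  moves=[0, 0, 0, 0, 0, 0, -0.5],
)

```text
time: 3.67
tool_pos: [612.0, 241.3, 230.3]
tcp_rot: [-3.141, -0.004, -3.139]
contact_force: [0.2, 0.4, 0.8]
grip_width: 69.1
```

Call:
step_arm(
  moves=[0, 0, 0.7, 0, 0, 0, -0.5, 0, 0, 0.7, 0, 0, 0, -0.5, 0, 0, 0.6, 0, 0, 0, -0.5, 0, 0, 0.3, 0, 0, 0, -0.5, 0, 0, 0, 0, 0, 0, -0.5, 0, 0, 0, 0, 0, 0, -0.5],
)

```text
time: 4.17
tool_pos: [613.2, 240.5, 183.7]
tcp_rot: [3.141, -0.001, -3.141]
contact_force: [-0.2, 0.1, 0.5]
grip_width: 69.0
```

Call:
step_arm(
  moves=[0, 0, 0.18, 0, 0, 0, -0.5, 0, 0, 0, 0, 0, 0, -0.1, 0, 0, 0, 0, 0, 0, 0.2, 0, 0, 0, 0, 0, 0, 0.5, 0, 0, 0, 0, 0, 0, 1, 0, 0, 0, 0, 0, 0, 1, 0, 0, 0, 0, 0, 0, 1, 0, 0, 0, 0, 0, 0, 1],
)

```text
time: 4.83
tool_pos: [614.5, 240.9, 182.9]
tcp_rot: [3.14, 0.004, -3.141]
contact_force: [-0.3, -0.0, -1.1]
grip_width: 37.9
```

Run:
```python
from h import *
o=get_obs();p=o['tool_pos'];print(p,o['grip_width'],o['contact_force'])
s=capture("scene");crop(s,310,110,410,220,5,"g3b")
```

```text
[614.47041709 240.85758107 182.92863004] 37.85378243772391 [-0.27280849 -0.04468247 -1.0823293 ]
```

View pics/g3b.png

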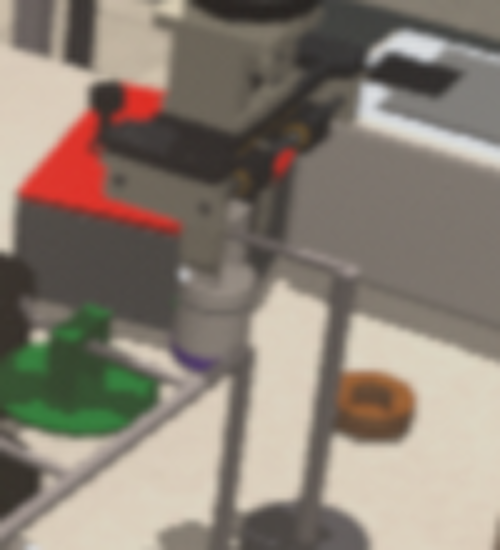

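Call:
step_arm(
  moves=[0, 0, -0.2, 0, 0, 0, 1, 0, 0, -0.3, 0, 0, 0, 1, 0, 0, -0.25, 0, 0, 0, 1, 0, 0, -0.1, 0, 0, 0, 1, 0, 0, 0, 0, 0, 0, 1],
)

```text
time: 5.3
tool_pos: [614.3, 240.8, 201.5]
tcp_rot: [3.14, 0.003, -3.141]
contact_force: [0.6, 0.3, -1.3]
grip_width: 37.9
```

Call:
step_arm(
  moves=[0.5, 0, 0, 0, 0, 0, 1, 0.8, 0, 0, 0, 0, 0, 1, 1, 0, 0, 0, 0, 0, 1, 1, 0, 0, 0, 0, 0, 1, 0.8, 0, 0, 0, 0, 0, 1, 0.5, 0, 0, 0, 0, 0, 1],
)

```text
time: 5.8
tool_pos: [520.8, 240.0, 200.9]
tcp_rot: [3.14, 0.006, 3.14]
contact_force: [0.1, 0.2, -2.1]
grip_width: 37.5
```

Run:
```python
from h import *
o=get_obs();p=o['tool_pos'];print(p,o['grip_width'],o['contact_force'])
crop(capture("scene"),250,90,400,240,4,"g4b")
```

```text
[520.83088589 239.9818824  200.90020253] 37.47611123975171 [ 0.13295814  0.16650647 -2.11295722]
```

View pics/g4b.png

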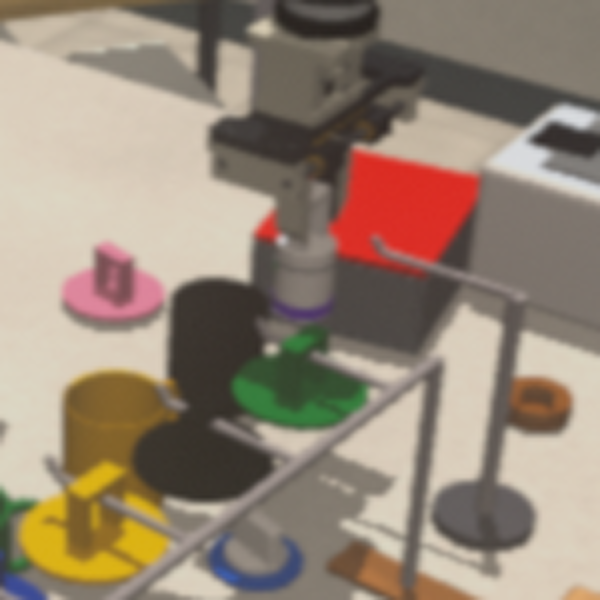

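Run:
```python
from h import *
p=get_obs()['tool_pos']
f=lambda q:((proj("scene",q)-[250,90]+.5)*4-.5).round()
print('lamp ring', [f((p[0]+23*np.cos(a),p[1]+23*np.sin(a),p[2]-71.4)) for a in np.arange(0,6.28,1.57)])
print('blk rim',[f((426.7+41*np.cos(a),269.2+41*np.sin(a),90)) for a in np.arange(0,6.28,1.57)])
print('yel rim',[f((444.2+41*np.cos(a),102+41*np.sin(a),90)) for a in np.arange(0,6.28,1.57)])
crop(capture("top"),170,215,390,275,3.6,"t4")
```

```text
lamp ring [array([328., 316.]), array([318., 295.]), array([278., 297.]), array([287., 319.])]
blk rim [array([263., 315.]), array([247., 279.]), array([179., 284.]), array([193., 319.])]
yel rim [array([164., 413.]), array([150., 372.]), array([ 76., 377.]), array([ 88., 419.])]
```

View pics/t4.png

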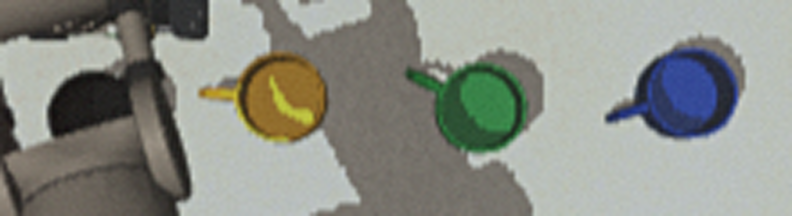

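Call:
step_arm(
  moves=[0.8, 0.25, 0, 0, 0, 0, 1, 1, 0.3, 0, 0, 0, 0, 1, 1, 0.3, 0, 0, 0, 0, 1, 0.8, 0.25, 0, 0, 0, 0, 1, 0.5, 0.15, 0, 0, 0, 0, 1, 0.2, 0.1, 0, 0, 0, 0, 1, 0, 0, 0, 0, 0, 0, 1, 0, 0, 0, 0, 0, 0, 1],
)

```text
time: 6.57
tool_pos: [438.3, 268.3, 201.8]
tcp_rot: [3.138, 0.013, 3.139]
contact_force: [0.8, -0.3, -1.2]
grip_width: 37.8
```

Call:
step_arm(
  moves=[0.35, 0.02, 0, 0.05, 0.15, 0, 1, 0.1, 0, 0, 0, 0.04, 0, 1, 0, 0, 0, 0, 0, 0, 1, 0, 0, 0, 0, 0, 0, 1],
)

```text
time: 6.9
tool_pos: [431.1, 268.1, 201.5]
tcp_rot: [-3.141, -0.0, 3.137]
contact_force: [-0.5, -0.2, -1.5]
grip_width: 37.8
```

Run:
```python
from h import *
o=get_obs();p=o['tool_pos'];print(p,o['tcp_rot'])
crop(capture("scene"),240,90,360,240,4,"g5b")
f=lambda q:((proj("scene",q)-[240,90]+.5)*4-.5).round()
print('lamp c', f((p[0],p[1],130)),'rim c',f((426.7,269.2,90)))
```

```text
[431.12099249 268.14885064 201.49175431] [-3.14092793e+00 -1.84637705e-04  3.13689785e+00]
lamp c [267. 258.] rim c [261. 299.]
```

View pics/g5b.png

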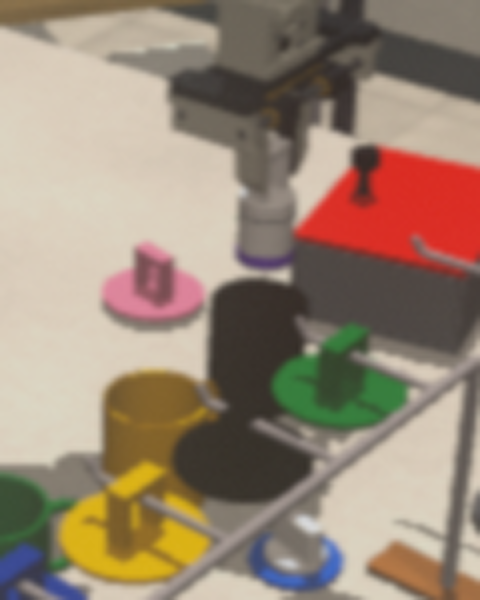

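Call:
step_arm(
  moves=[0.12, 0.05, 0, 0, 0, 0, 1, 0, 0, 0, 0, 0, 0, 1, 0, 0, 0, 0, 0, 0, 1, 0, 0, 0, 0, 0, 0, 1],
)

```text
time: 7.28
tool_pos: [429.0, 269.0, 201.4]
tcp_rot: [-3.141, -0.0, 3.136]
contact_force: [0.5, -0.1, -0.8]
grip_width: 37.5
```

Call:
step_arm(
  moves=[0, 0, 0, 0, 0, 0, 1, 0, 0, 0, 0, 0, 0, 1, 0, 0, 0, 0, 0, 0, 1, 0, 0, 0, 0, 0, 0, 1, 0, 0, 0, 0, 0, 0, 1, 0, 0, 0, 0, 0, 0, 1, 0, 0, 0, 0, 0, 0, 1, 0, 0, 0, 0, 0, 0, 1],
)

```text
time: 7.95
tool_pos: [429.0, 269.0, 201.4]
tcp_rot: [-3.141, 0.0, 3.136]
contact_force: [0.4, 0.8, -0.4]
grip_width: 38.1
```

Call:
step_arm(
  moves=[0, 0, 0, 0, 0, 0, 1, 0, 0, 0, 0, 0, 0, 1, 0, 0, 0, 0, 0, 0, 1, 0, 0, 0, 0, 0, 0, 1, 0, 0, 0, 0, 0, 0, 1, 0, 0, 0, 0, 0, 0, 1, 0, 0, 0, 0, 0, 0, 1, 0, 0, 0, 0, 0, 0, 1],
)

```text
time: 8.62
tool_pos: [429.0, 269.0, 201.4]
tcp_rot: [-3.141, 0.0, 3.136]
contact_force: [0.5, 0.0, -1.4]
grip_width: 38.0
```

Call:
step_arm(
  moves=[0, 0, 0, 0, 0, 0, 1, 0, 0, 0, 0, 0, 0, 1, 0, 0, 0, 0, 0, 0, 1, 0, 0, 0, 0, 0, 0, 1, 0, 0, 0, 0, 0, 0, 1, 0, 0, 0, 0, 0, 0, 1, 0, 0, 0, 0, 0, 0, 1, 0, 0, 0, 0, 0, 0, 1],
)

```text
time: 9.28
tool_pos: [429.0, 269.0, 201.4]
tcp_rot: [-3.141, 0.0, 3.136]
contact_force: [0.1, -0.1, -1.2]
grip_width: 37.4
```

Call:
step_arm(
  moves=[0, 0, 0, 0, 0, 0, 1, 0, 0, 0, 0, 0, 0, 1, 0, 0, 0, 0, 0, 0, 1, 0, 0, 0, 0, 0, 0, 1, 0, 0, 0, 0, 0, 0, 1, 0, 0, 0, 0, 0, 0, 1, 0, 0, 0, 0, 0, 0, 1, 0, 0, 0, 0, 0, 0, 1],
)

```text
time: 9.95
tool_pos: [429.1, 269.0, 201.4]
tcp_rot: [-3.141, 0.0, 3.136]
contact_force: [-0.4, 0.3, -0.8]
grip_width: 37.4
```

Call:
step_arm(
  moves=[0, 0, 0, 0, 0, 0, 1, 0, 0, 0, 0, 0, 0, 1, 0, 0, 0, 0, 0, 0, 1, 0, 0, 0, 0, 0, 0, 1, 0, 0, 0, 0, 0, 0, 1, 0, 0, 0, 0, 0, 0, 1, 0, 0, 0, 0, 0, 0, 1, 0, 0, 0, 0, 0, 0, 1],
)

```text
time: 10.62
tool_pos: [429.1, 269.0, 201.4]
tcp_rot: [-3.141, 0.0, 3.136]
contact_force: [0.5, -0.8, -1.3]
grip_width: 37.7
```

Call:
step_arm(
  moves=[0, 0, 0, 0, 0, 0, 1, 0, 0, 0, 0, 0, 0, 1, 0, 0, 0, 0, 0, 0, 1, 0, 0, 0, 0, 0, 0, 1, 0, 0, 0, 0, 0, 0, 1, 0, 0, 0, 0, 0, 0, 1, 0, 0, 0, 0, 0, 0, 1, 0, 0, 0, 0, 0, 0, 1],
)

```text
time: 11.28
tool_pos: [429.1, 269.0, 201.4]
tcp_rot: [-3.141, 0.0, 3.136]
contact_force: [0.8, 0.1, -0.5]
grip_width: 37.8
```

Call:
step_arm(
  moves=[0, 0, 0, 0, 0, 0, 1, 0, 0, 0, 0, 0, 0, 1, 0, 0, 0, 0, 0, 0, 1, 0, 0, 0, 0, 0, 0, 1, 0, 0, 0, 0, 0, 0, 1, 0, 0, 0, 0, 0, 0, 1, 0, 0, 0, 0, 0, 0, 1, 0, 0, 0, 0, 0, 0, 1],
)

```text
time: 11.95
tool_pos: [429.1, 269.0, 201.4]
tcp_rot: [-3.141, 0.0, 3.136]
contact_force: [-0.8, 0.1, -1.0]
grip_width: 38.0
```

Run:
```python
from h import *
t=capture("top");crop(t,170,215,390,275,3.6,"t5");crop(capture("scene"),170,120,370,300,3.5,"s5")
```

```text
(no output)
```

View pics/t5.png

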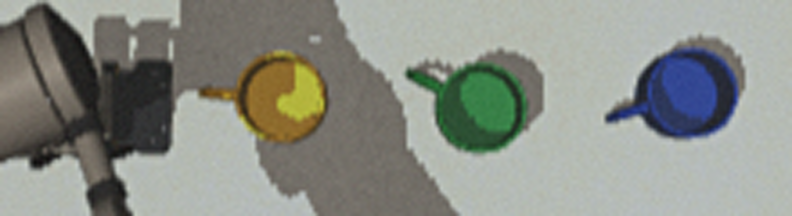

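View pics/s5.png

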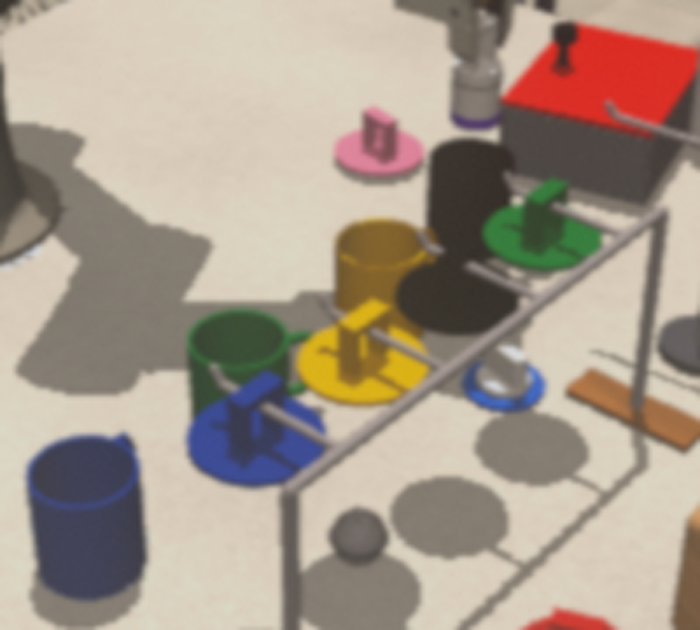

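Call:
step_arm(
  moves=[-0.04, -0.6, 0, 0, 0, 0, 1, -0.04, -1, 0, 0, 0, 0, 1, -0.04, -1, 0, 0, 0, 0, 1, -0.04, -1, 0, 0, 0, 0, 1, -0.04, -1, 0, 0, 0, 0, 1, -0.04, -1, 0, 0, 0, 0, 1, -0.04, -1, 0, 0, 0, 0, 1, -0.04, -1, 0, 0, 0, 0, 1],
)

```text
time: 12.72
tool_pos: [433.9, 109.7, 201.3]
tcp_rot: [-3.14, 0.001, -3.14]
contact_force: [0.2, -0.4, 0.0]
grip_width: 37.9
```

Call:
step_arm(
  moves=[-0.04, -1, 0, 0, 0, 0, 1, -0.04, -1, 0, 0, 0, 0, 1, -0.04, -1, 0, 0, 0, 0, 1, -0.04, -1, 0, 0, 0, 0, 1, -0.04, -1, 0, 0, 0, 0, 1, -0.04, -1, 0, 0, 0, 0, 1, -0.04, -1, 0, 0, 0, 0, 1, -0.04, -1, 0, 0, 0, 0, 1],
)

```text
time: 13.38
tool_pos: [437.1, -63.4, 202.5]
tcp_rot: [-3.138, 0.002, -3.141]
contact_force: [0.3, 0.9, -1.0]
grip_width: 38.1
```

Call:
step_arm(
  moves=[-0.04, -1, 0, 0, 0, 0, 1, -0.04, -1, 0, 0, 0, 0, 1, -0.04, -1, 0, 0, 0, 0, 1, -0.04, -1, 0, 0, 0, 0, 1, -0.04, -1, 0, 0, 0, 0, 1, -0.04, -1, 0, 0, 0, 0, 1, -0.04, -1, 0, 0, 0, 0, 1, -0.04, -1, 0, 0, 0, 0, 1],
)

```text
time: 14.05
tool_pos: [438.0, -235.9, 203.8]
tcp_rot: [-3.136, 0.001, 3.14]
contact_force: [-0.2, 0.5, -1.7]
grip_width: 37.9
```

Call:
step_arm(
  moves=[-0.2, -0.6, 0.06, -0.08, 0, 0, 1, -0.15, -0.4, 0.04, 0, 0, 0, 1, 0, -0.1, 0, 0, 0, 0, 1, 0, 0, 0, 0, 0, 0, 1, 0, 0, 0, 0, 0, 0, 1, 0, 0, 0, 0, 0, 0, 1],
)

```text
time: 14.55
tool_pos: [442.2, -263.3, 201.4]
tcp_rot: [-3.141, -0.0, 3.135]
contact_force: [-0.7, 0.3, -0.5]
grip_width: 37.6
```

Run:
```python
from h import *
t=capture("top");crop(t,170,215,390,275,3.6,"t6");crop(capture("scene"),150,100,350,300,3,"s6")
p=get_obs()['tool_pos'];f=lambda q:((proj("scene",q)-[150,100]+.5)*3-.5).round()
print(p,'lamp c', f((p[0],p[1],p[2]-71.4)),'rim c',f((446.7,-270,90)))
```

```text
[ 442.36272466 -263.24264014  201.5377885 ] lamp c [133. 416.] rim c [135. 460.]
```

View pics/t6.png

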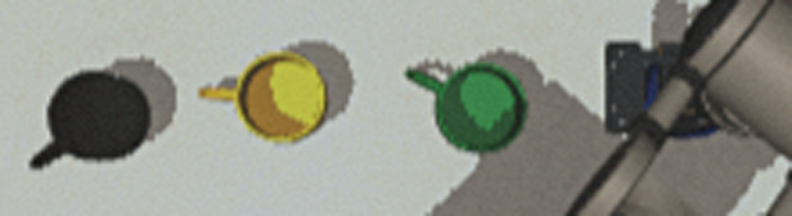

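View pics/s6.png

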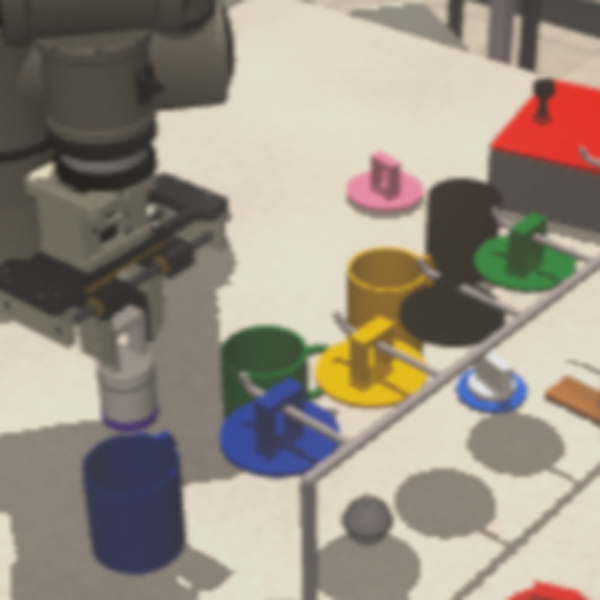

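Call:
step_arm(
  moves=[-0.2, -0.25, 0, 0, 0, 0, 1, -0.05, -0.07, 0, 0, 0, 0, 1, 0, 0, 0, 0, 0, 0, 1, 0, 0, 0, 0, 0, 0, 1, 0, 0, 0, 0, 0, 0, 1],
)

```text
time: 15.07
tool_pos: [448.4, -268.8, 202.0]
tcp_rot: [-3.141, 0.001, 3.139]
contact_force: [-1.0, 0.1, -1.0]
grip_width: 37.9
```

Call:
step_arm(
  moves=[0, 0, 0, 0, 0, 0, 1, 0, 0, 0, 0, 0, 0, 1, 0, 0, 0, 0, 0, 0, 1, 0, 0, 0, 0, 0, 0, 1, 0, 0, 0, 0, 0, 0, 1, 0, 0, 0, 0, 0, 0, 1, 0, 0, 0, 0, 0, 0, 1, 0, 0, 0, 0, 0, 0, 1],
)

```text
time: 15.73
tool_pos: [448.2, -268.6, 202.0]
tcp_rot: [-3.141, 0.0, 3.139]
contact_force: [-0.1, 0.5, -0.8]
grip_width: 38.0
```

Good. Hold on.

Call:
step_arm(
  moves=[0, 0, 0, 0, 0, 0, 1, 0, 0, 0, 0, 0, 0, 1, 0, 0, 0, 0, 0, 0, 1, 0, 0, 0, 0, 0, 0, 1, 0, 0, 0, 0, 0, 0, 1, 0, 0, 0, 0, 0, 0, 1, 0, 0, 0, 0, 0, 0, 1, 0, 0, 0, 0, 0, 0, 1],
)

```text
time: 16.4
tool_pos: [448.2, -268.6, 202.0]
tcp_rot: [-3.141, 0.0, 3.138]
contact_force: [-0.6, 0.1, -0.8]
grip_width: 37.5
```

Call:
step_arm(
  moves=[0, 0, 0, 0, 0, 0, 1, 0, 0, 0, 0, 0, 0, 1, 0, 0, 0, 0, 0, 0, 1, 0, 0, 0, 0, 0, 0, 1, 0, 0, 0, 0, 0, 0, 1, 0, 0, 0, 0, 0, 0, 1, 0, 0, 0, 0, 0, 0, 1, 0, 0, 0, 0, 0, 0, 1],
)

```text
time: 17.07
tool_pos: [448.2, -268.6, 202.0]
tcp_rot: [-3.141, 0.0, 3.139]
contact_force: [0.5, -0.3, -1.7]
grip_width: 37.7
```

Call:
step_arm(
  moves=[0, 0, 0, 0, 0, 0, 1, 0, 0, 0, 0, 0, 0, 1, 0, 0, 0, 0, 0, 0, 1, 0, 0, 0, 0, 0, 0, 1, 0, 0, 0, 0, 0, 0, 1, 0, 0, 0, 0, 0, 0, 1, 0, 0, 0, 0, 0, 0, 1, 0, 0, 0, 0, 0, 0, 1],
)

```text
time: 17.73
tool_pos: [448.2, -268.6, 202.0]
tcp_rot: [-3.141, 0.0, 3.139]
contact_force: [-0.5, -0.0, -0.9]
grip_width: 37.6
```

Call:
step_arm(
  moves=[0, 0, 0, 0, 0, 0, 1, 0, 0, 0, 0, 0, 0, 1, 0, 0, 0, 0, 0, 0, 1, 0, 0, 0, 0, 0, 0, 1, 0, 0, 0, 0, 0, 0, 1, 0, 0, 0, 0, 0, 0, 1, 0, 0, 0, 0, 0, 0, 1, 0, 0, 0, 0, 0, 0, 1],
)

```text
time: 18.4
tool_pos: [448.2, -268.6, 202.0]
tcp_rot: [-3.141, 0.0, 3.139]
contact_force: [0.4, 0.7, -1.3]
grip_width: 37.7
```

Call:
step_arm(
  moves=[0, 0, 0, 0, 0, 0, 1, 0, 0, 0, 0, 0, 0, 1, 0, 0, 0, 0, 0, 0, 1, 0, 0, 0, 0, 0, 0, 1, 0, 0, 0, 0, 0, 0, 1, 0, 0, 0, 0, 0, 0, 1, 0, 0, 0, 0, 0, 0, 1, 0, 0, 0, 0, 0, 0, 1],
)

```text
time: 19.07
tool_pos: [448.2, -268.6, 202.0]
tcp_rot: [-3.141, 0.0, 3.139]
contact_force: [0.4, -0.5, -0.8]
grip_width: 38.0
```

Call:
step_arm(
  moves=[0, 0, 0, 0, 0, 0, 1, 0, 0, 0, 0, 0, 0, 1, 0, 0, 0, 0, 0, 0, 1, 0, 0, 0, 0, 0, 0, 1, 0, 0, 0, 0, 0, 0, 1, 0, 0, 0, 0, 0, 0, 1, 0, 0, 0, 0, 0, 0, 1, 0, 0, 0, 0, 0, 0, 1],
)

```text
time: 19.73
tool_pos: [448.2, -268.6, 202.0]
tcp_rot: [-3.141, 0.0, 3.139]
contact_force: [0.3, -0.3, -1.1]
grip_width: 37.6
```

Run:
```python
from h import *
t=capture("top");crop(t,170,215,390,275,3.6,"t7");crop(capture("scene"),150,100,350,300,3,"s7")
import mg;mg.run("m7",t)
```

```text
mug black (array([426.3, 267.1]), np.float64(1.99), 74) (array([427.4, 270.8,  37.8]), np.float64(1.26), 70)
mug yellow (array([443.6, 100.9]), np.float64(0.98), 71) (array([444.6, 102.5,  39.6]), np.float64(0.74), 69)
mug green (array([432.9, -77.7]), np.float64(1.46), 71) (array([435. , -81.4,  37.6]), np.float64(0.27), 66)Traceback (most recent call last):
  File "<stdin>", line 3, in <module>
  File "mg.py", line 7, in run
    r=circ(t,c,b,90,41); q=circ(t,c,b,90,41,free=True); res[c]=r[0]; print('mug',c,r,q)
  File "h.py", line 28, in circ
    cs,_=cv2.findContours(m,cv2.RETR_EXTERNAL,cv2.CHAIN_APPROX_NONE); ct=max(cs,key=cv2.contourArea)[:,0].astype(float)
                                                                         ~~~^^^^^^^^^^^^^^^^^^^^^^^^
ValueError: max() iterable argument is empty
```

View pics/t7.png

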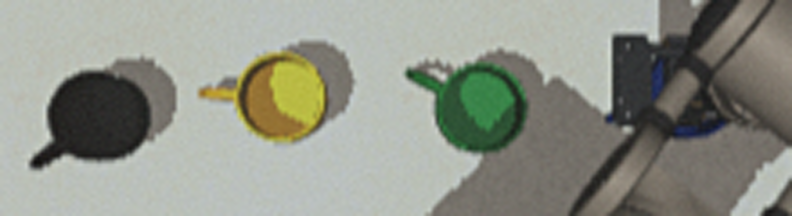

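View pics/s7.png

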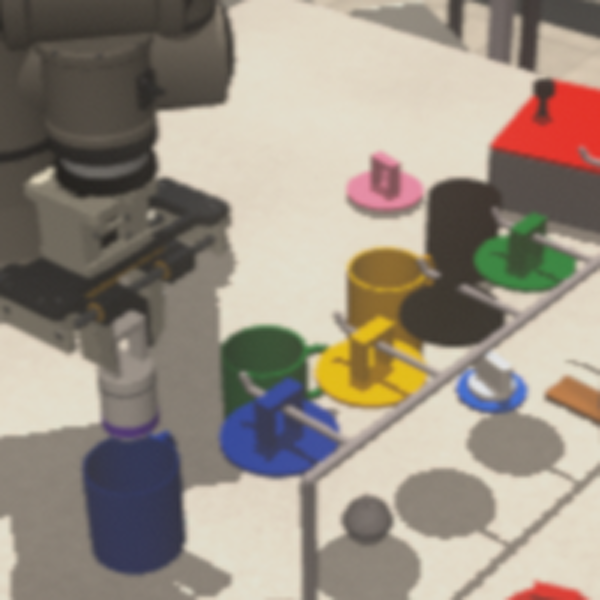

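Call:
step_arm(
  moves=[0, 0.6, 0, 0, 0, 0, 1, 0, 1, 0, 0, 0, 0, 1, 0, 1, 0, 0, 0, 0, 1, 0, 1, 0, 0, 0, 0, 1, 0, 1, 0, 0, 0, 0, 1, 0, 1, 0, 0, 0, 0, 1, 0, 1, 0, 0, 0, 0, 1, 0, 1, 0, 0, 0, 0, 1],
)

```text
time: 20.5
tool_pos: [447.4, -108.7, 201.3]
tcp_rot: [-3.141, 0.0, 3.132]
contact_force: [-0.6, 0.1, -1.4]
grip_width: 37.8
```

Call:
step_arm(
  moves=[0, 1, 0, 0, 0, 0, 1, 0, 1, 0, 0, 0, 0, 1, 0, 1, 0, 0, 0, 0, 1, 0, 1, 0, 0, 0, 0, 1, 0, 1, 0, 0, 0, 0, 1, 0, 1, 0, 0, 0, 0, 1, 0, 1, 0, 0, 0, 0, 1, 0, 1, 0, 0, 0, 0, 1],
)

```text
time: 21.17
tool_pos: [444.0, 65.5, 202.2]
tcp_rot: [3.14, 0.001, 3.133]
contact_force: [-0.7, 0.4, -1.1]
grip_width: 38.0
```

Call:
step_arm(
  moves=[-0.07, 0.8, 0.03, 0, 0, -0.1, 1, -0.05, 0.5, 0, 0, 0, 0, 1, 0, 0.2, 0, 0, 0, 0, 1, 0, 0, 0, 0, 0, 0, 1, 0, 0, 0, 0, 0, 0, 1, 0, 0, 0, 0, 0, 0, 1],
)

```text
time: 21.67
tool_pos: [443.0, 102.9, 202.0]
tcp_rot: [3.138, 0.001, -3.136]
contact_force: [0.0, -0.3, -1.0]
grip_width: 38.0
```

Call:
step_arm(
  moves=[-0.12, -0.03, 0.02, 0.05, 0, 0.05, 1, 0, 0, 0, 0, 0, 0, 1, 0, 0, 0, 0, 0, 0, 1, 0, 0, 0, 0, 0, 0, 1],
)

```text
time: 22.0
tool_pos: [445.7, 100.3, 201.6]
tcp_rot: [-3.141, 0.001, 3.14]
contact_force: [0.8, -0.2, -1.8]
grip_width: 37.6
```

Run:
```python
from h import *
t=capture("top");crop(t,170,215,390,275,3.6,"t8");crop(capture("scene"),150,100,350,300,3,"s8")
p=get_obs()['tool_pos'];f=lambda q:((proj("scene",q)-[150,100]+.5)*3-.5).round()
print(p,'lamp c', f((p[0],p[1],p[2]-71.4)),'rim c',f((444.4,102.2,90)))
```

```text
[445.65685565 100.37730418 201.63488806] lamp c [391. 233.] rim c [390. 266.]
```

View pics/t8.png

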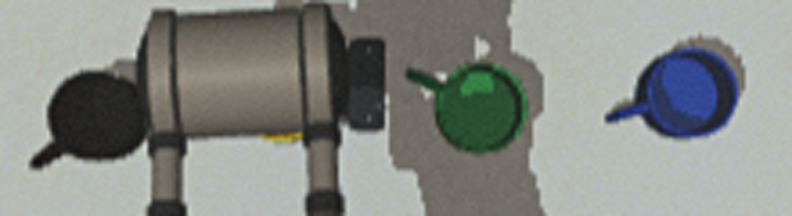

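View pics/s8.png

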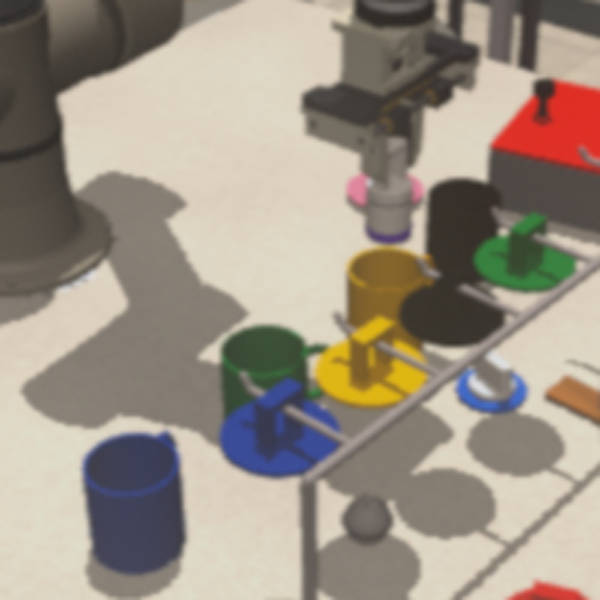

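Call:
step_arm(
  moves=[0, 0.06, 0, 0, 0, 0, 1, 0, 0, 0, 0, 0, 0, 1, 0, 0, 0, 0, 0, 0, 1, 0, 0, 0, 0, 0, 0, 1, 0, 0, 0, 0, 0, 0, 1, 0, 0, 0, 0, 0, 0, 1, 0, 0, 0, 0, 0, 0, 1, 0, 0, 0, 0, 0, 0, 1],
)

```text
time: 22.77
tool_pos: [445.6, 101.6, 201.6]
tcp_rot: [-3.141, 0.0, 3.14]
contact_force: [-0.6, 0.6, -0.9]
grip_width: 38.2
```

Call:
step_arm(
  moves=[0, 0, 0, 0, 0, 0, 1, 0, 0, 0, 0, 0, 0, 1, 0, 0, 0, 0, 0, 0, 1, 0, 0, 0, 0, 0, 0, 1, 0, 0, 0, 0, 0, 0, 1, 0, 0, 0, 0, 0, 0, 1, 0, 0, 0, 0, 0, 0, 1, 0, 0, 0, 0, 0, 0, 1],
)

```text
time: 23.43
tool_pos: [445.6, 101.6, 201.6]
tcp_rot: [-3.141, 0.0, 3.14]
contact_force: [-0.9, -0.1, -0.8]
grip_width: 37.6
```

Call:
step_arm(
  moves=[0, 0, 0, 0, 0, 0, 1, 0, 0, 0, 0, 0, 0, 1, 0, 0, 0, 0, 0, 0, 1, 0, 0, 0, 0, 0, 0, 1, 0, 0, 0, 0, 0, 0, 1, 0, 0, 0, 0, 0, 0, 1, 0, 0, 0, 0, 0, 0, 1, 0, 0, 0, 0, 0, 0, 1],
)

```text
time: 24.1
tool_pos: [445.6, 101.6, 201.6]
tcp_rot: [-3.141, 0.0, 3.14]
contact_force: [-0.5, 0.7, -1.0]
grip_width: 37.6
```

Call:
step_arm(
  moves=[0, 0, 0, 0, 0, 0, 1, 0, 0, 0, 0, 0, 0, 1, 0, 0, 0, 0, 0, 0, 1, 0, 0, 0, 0, 0, 0, 1, 0, 0, 0, 0, 0, 0, 1, 0, 0, 0, 0, 0, 0, 1, 0, 0, 0, 0, 0, 0, 1, 0, 0, 0, 0, 0, 0, 1],
)

```text
time: 24.77
tool_pos: [445.6, 101.6, 201.6]
tcp_rot: [-3.141, 0.0, 3.14]
contact_force: [0.3, 0.7, -1.1]
grip_width: 38.1
```

Call:
step_arm(
  moves=[0, 0, 0, 0, 0, 0, 1, 0, 0, 0, 0, 0, 0, 1, 0, 0, 0, 0, 0, 0, 1, 0, 0, 0, 0, 0, 0, 1, 0, 0, 0, 0, 0, 0, 1, 0, 0, 0, 0, 0, 0, 1, 0, 0, 0, 0, 0, 0, 1, 0, 0, 0, 0, 0, 0, 1],
)

```text
time: 25.43
tool_pos: [445.6, 101.6, 201.6]
tcp_rot: [-3.141, 0.0, 3.14]
contact_force: [0.7, -0.3, -1.9]
grip_width: 37.5
```

Call:
step_arm(
  moves=[0, 0, 0, 0, 0, 0, 1, 0, 0, 0, 0, 0, 0, 1, 0, 0, 0, 0, 0, 0, 1, 0, 0, 0, 0, 0, 0, 1, 0, 0, 0, 0, 0, 0, 1, 0, 0, 0, 0, 0, 0, 1, 0, 0, 0, 0, 0, 0, 1, 0, 0, 0, 0, 0, 0, 1],
)

```text
time: 26.1
tool_pos: [445.6, 101.6, 201.6]
tcp_rot: [-3.141, 0.0, 3.14]
contact_force: [-0.4, -0.8, -0.0]
grip_width: 37.7
```

Call:
step_arm(
  moves=[0, 0, 0, 0, 0, 0, 1, 0, 0, 0, 0, 0, 0, 1, 0, 0, 0, 0, 0, 0, 1, 0, 0, 0, 0, 0, 0, 1, 0, 0, 0, 0, 0, 0, 1, 0, 0, 0, 0, 0, 0, 1, 0, 0, 0, 0, 0, 0, 1, 0, 0, 0, 0, 0, 0, 1],
)

```text
time: 26.77
tool_pos: [445.7, 101.6, 201.6]
tcp_rot: [-3.141, 0.001, 3.14]
contact_force: [0.2, -0.4, -0.3]
grip_width: 37.9
```

Run:
```python
from h import *
t=capture("top");crop(t,170,215,390,275,3.6,"t9");crop(capture("scene"),150,100,350,300,3,"s9")
for c in('green','blue'): print(c,circ(t,c,MB[c],90,39))
```

```text
green (array([433.6, -80.6]), np.float64(0.83), 70)
blue (array([ 447.1, -271.8]), np.float64(0.45), 69)
```

View pics/s9.png

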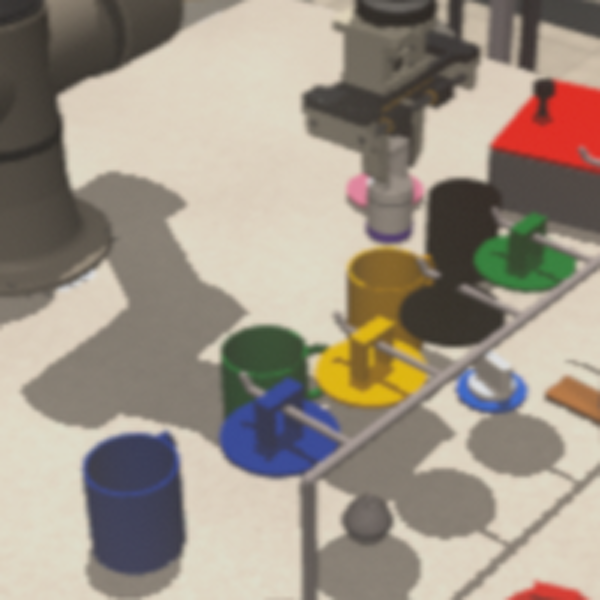

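Call:
step_arm(
  moves=[0, 0, 0, 0, 0, 0, 1, 0, 0, 0, 0, 0, 0, 1, 0, 0, 0, 0, 0, 0, 1, 0, 0, 0, 0, 0, 0, 1],
)

```text
time: 27.2
tool_pos: [445.6, 101.6, 201.6]
tcp_rot: [-3.141, 0.0, 3.14]
contact_force: [1.1, 0.0, -1.0]
grip_width: 37.7
```

Call:
step_arm(
  moves=[0.05, -0.6, 0, 0, 0, 0, 1, 0.05, -1, 0, 0, 0, 0, 1, 0.05, -1, 0, 0, 0, 0, 1, 0.05, -1, 0, 0, 0, 0, 1, 0.05, -1, 0, 0, 0, 0, 1, 0.05, -1, 0, 0, 0, 0, 1, 0.05, -1, 0, 0, 0, 0, 1, 0.05, -0.9, 0, 0, 0, 0, 1],
)

```text
time: 27.87
tool_pos: [437.4, -51.2, 201.8]
tcp_rot: [3.141, 0.002, -3.136]
contact_force: [0.5, 0.8, -1.6]
grip_width: 37.6
```

Call:
step_arm(
  moves=[0.05, -0.4, 0, 0, 0, 0, 1, 0, -0.15, 0, 0, 0, 0, 1, 0, 0, 0, 0, 0, 0, 1, 0, 0, 0, 0, 0, 0, 1, 0, 0, 0, 0, 0, 0, 1],
)

```text
time: 28.28
tool_pos: [436.3, -64.3, 201.8]
tcp_rot: [3.141, 0.002, -3.141]
contact_force: [-0.2, -0.2, -1.7]
grip_width: 37.6
```

Call:
step_arm(
  moves=[0.04, -0.4, 0, 0, 0, 0, 1, 0.02, -0.25, 0, 0, 0, 0, 1, 0, 0, 0, 0, 0, 0, 1, 0, 0, 0, 0, 0, 0, 1],
)

```text
time: 28.62
tool_pos: [435.2, -76.4, 201.8]
tcp_rot: [3.141, 0.002, -3.137]
contact_force: [0.1, 0.3, -1.8]
grip_width: 37.8
```

Run:
```python
from h import *
t=capture("top");crop(t,170,215,390,275,3.6,"ta");crop(capture("scene"),150,100,350,300,3,"sa")
p=get_obs()['tool_pos'];f=lambda q:((proj("scene",q)-[150,100]+.5)*3-.5).round()
print(p,'lamp c', f((p[0],p[1],p[2]-71.4)),'rim c',f((433.6,-80.4,90)))
```

```text
[435.23029392 -76.31480124 201.82467661] lamp c [270. 310.] rim c [267. 347.]
```

View pics/sa.png

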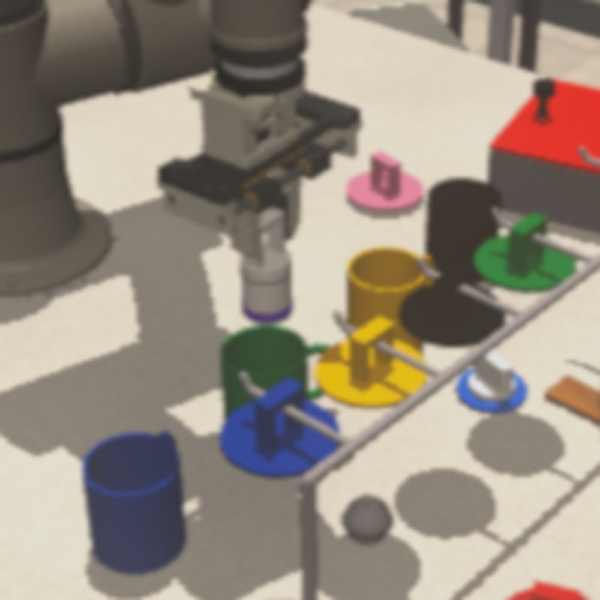

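Nudge y −4, then hold.

Call:
step_arm(
  moves=[0, -0.16, 0, 0, 0, 0, 1, 0, 0, 0, 0, 0, 0, 1, 0, 0, 0, 0, 0, 0, 1, 0, 0, 0, 0, 0, 0, 1],
)

```text
time: 29.05
tool_pos: [435.2, -79.6, 201.8]
tcp_rot: [3.141, 0.002, -3.137]
contact_force: [-0.2, -0.9, -0.6]
grip_width: 37.6
```

Call:
step_arm(
  moves=[0, 0, 0, 0, 0, 0, 1, 0, 0, 0, 0, 0, 0, 1, 0, 0, 0, 0, 0, 0, 1, 0, 0, 0, 0, 0, 0, 1, 0, 0, 0, 0, 0, 0, 1, 0, 0, 0, 0, 0, 0, 1, 0, 0, 0, 0, 0, 0, 1, 0, 0, 0, 0, 0, 0, 1],
)

```text
time: 29.72
tool_pos: [435.2, -79.4, 201.8]
tcp_rot: [3.141, 0.002, -3.136]
contact_force: [-0.2, -0.4, -1.3]
grip_width: 37.9
```

Call:
step_arm(
  moves=[0, 0, 0, 0, 0, 0, 1, 0, 0, 0, 0, 0, 0, 1, 0, 0, 0, 0, 0, 0, 1, 0, 0, 0, 0, 0, 0, 1, 0, 0, 0, 0, 0, 0, 1, 0, 0, 0, 0, 0, 0, 1, 0, 0, 0, 0, 0, 0, 1, 0, 0, 0, 0, 0, 0, 1],
)

```text
time: 30.38
tool_pos: [435.2, -79.4, 201.8]
tcp_rot: [3.141, 0.002, -3.136]
contact_force: [-0.8, 0.9, -0.6]
grip_width: 37.7
```

Call:
step_arm(
  moves=[0, 0, 0, 0, 0, 0, 1, 0, 0, 0, 0, 0, 0, 1, 0, 0, 0, 0, 0, 0, 1, 0, 0, 0, 0, 0, 0, 1, 0, 0, 0, 0, 0, 0, 1, 0, 0, 0, 0, 0, 0, 1, 0, 0, 0, 0, 0, 0, 1, 0, 0, 0, 0, 0, 0, 1],
)

```text
time: 31.05
tool_pos: [435.2, -79.4, 201.8]
tcp_rot: [3.141, 0.002, -3.136]
contact_force: [0.3, 0.1, -1.1]
grip_width: 37.7
```

Call:
step_arm(
  moves=[0, 0, 0, 0, 0, 0, 1, 0, 0, 0, 0, 0, 0, 1, 0, 0, 0, 0, 0, 0, 1, 0, 0, 0, 0, 0, 0, 1, 0, 0, 0, 0, 0, 0, 1, 0, 0, 0, 0, 0, 0, 1, 0, 0, 0, 0, 0, 0, 1, 0, 0, 0, 0, 0, 0, 1],
)

```text
time: 31.72
tool_pos: [435.2, -79.4, 201.8]
tcp_rot: [3.141, 0.002, -3.136]
contact_force: [0.4, 0.2, -1.5]
grip_width: 37.8
```

Call:
step_arm(
  moves=[0, 0, 0, 0, 0, 0, 1, 0, 0, 0, 0, 0, 0, 1, 0, 0, 0, 0, 0, 0, 1, 0, 0, 0, 0, 0, 0, 1, 0, 0, 0, 0, 0, 0, 1, 0, 0, 0, 0, 0, 0, 1, 0, 0, 0, 0, 0, 0, 1, 0, 0, 0, 0, 0, 0, 1],
)

```text
time: 32.38
tool_pos: [435.2, -79.4, 201.8]
tcp_rot: [3.141, 0.002, -3.136]
contact_force: [0.5, -0.2, -0.9]
grip_width: 37.8
```

Call:
step_arm(
  moves=[0, 0, 0, 0, 0, 0, 1, 0, 0, 0, 0, 0, 0, 1, 0, 0, 0, 0, 0, 0, 1, 0, 0, 0, 0, 0, 0, 1, 0, 0, 0, 0, 0, 0, 1, 0, 0, 0, 0, 0, 0, 1, 0, 0, 0, 0, 0, 0, 1, 0, 0, 0, 0, 0, 0, 1],
)

```text
time: 33.05
tool_pos: [435.2, -79.4, 201.8]
tcp_rot: [3.141, 0.002, -3.136]
contact_force: [-0.4, 0.2, -0.7]
grip_width: 37.8
```

Call:
step_arm(
  moves=[0, 0, 0, 0, 0, 0, 1, 0, 0, 0, 0, 0, 0, 1, 0, 0, 0, 0, 0, 0, 1, 0, 0, 0, 0, 0, 0, 1],
)

```text
time: 33.38
tool_pos: [435.2, -79.4, 201.8]
tcp_rot: [3.141, 0.002, -3.136]
contact_force: [-0.2, 0.5, -0.4]
grip_width: 37.9
```

Run:
```python
from h import *
t=capture("top");crop(t,170,135,390,275,3.6,"tb");crop(capture("scene"),150,100,350,300,3,"sb")
for c in('black','blue'): print(c,circ(t,c,MB[c],90,39))
```

```text
black (array([426.9, 269.6]), np.float64(1.38), 72)
blue (array([ 447.2, -271.8]), np.float64(0.45), 69)
```

View pics/tb.png

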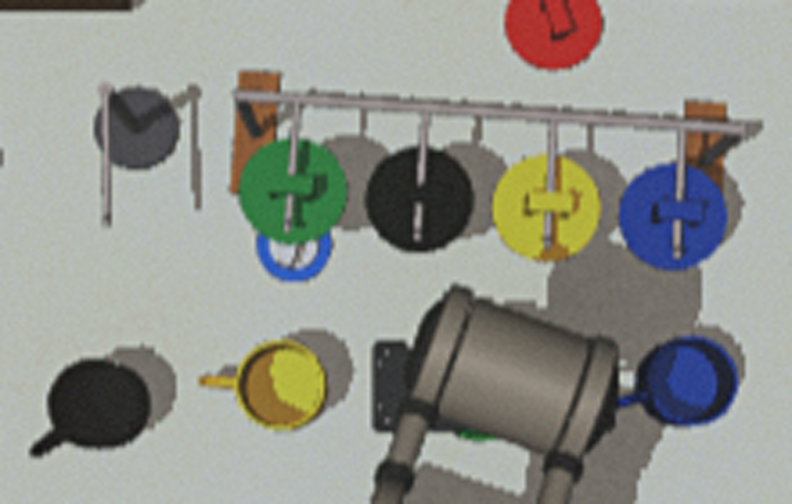

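View pics/sb.png

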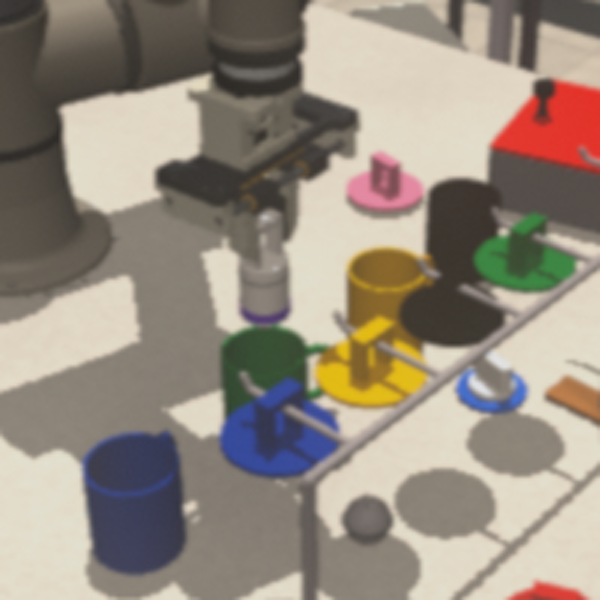

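Call:
step_arm(
  moves=[-0.2, 0.6, 0, 0, 0, 0.06, 1, -0.22, 1, 0, 0, 0, 0, 1, -0.22, 1, 0, 0, 0, 0, 1, -0.22, 1, 0, 0, 0, 0, 1, -0.22, 1, 0, 0, 0, 0, 1, -0.22, 1, 0, 0, 0, 0, 1, -0.22, 1, 0, 0, 0, 0, 1, -0.22, 1, 0, 0, 0, 0, 1],
)

```text
time: 34.15
tool_pos: [471.4, 75.2, 202.0]
tcp_rot: [-3.141, 0.002, 3.135]
contact_force: [0.4, -0.5, -1.5]
grip_width: 38.0
```

Call:
step_arm(
  moves=[-0.22, 1, 0, 0, 0, 0, 1, -0.22, 1, 0, 0, 0, 0, 1, -0.22, 1, 0, 0, 0, 0, 1, -0.22, 1, 0, 0, 0, 0, 1, -0.22, 1, 0, 0, 0, 0, 1, -0.22, 0.9, 0, 0, 0, 0, 1, -0.1, 0.6, 0, 0, 0, 0, 1, 0, 0, 0, 0, 0, 0, 1],
)

```text
time: 34.82
tool_pos: [501.6, 215.4, 201.3]
tcp_rot: [3.141, 0.002, 3.139]
contact_force: [0.1, -0.2, -1.7]
grip_width: 37.5
```

Call:
step_arm(
  moves=[0, 0.6, 0, 0, 0, 0, 1, 0, 0.4, 0, 0, 0, 0, 1, 0, 0.2, 0, 0, 0, 0, 1, 0, 0, 0, 0, 0, 0, 1, 0, 0, 0, 0, 0, 0, 1],
)

```text
time: 35.23
tool_pos: [501.1, 240.0, 200.9]
tcp_rot: [-3.14, 0.001, 3.138]
contact_force: [-0.2, -0.3, -1.1]
grip_width: 38.1
```

Call:
step_arm(
  moves=[-0.5, 0.04, -0.02, 0, 0, 0, 1, -0.8, 0, 0, 0, 0, 0, 1, -0.8, 0, 0, 0, 0, 0, 1, -0.8, 0, 0, 0, 0, 0, 1],
)

```text
time: 35.57
tool_pos: [558.0, 239.0, 202.4]
tcp_rot: [-3.139, -0.001, 3.138]
contact_force: [0.0, 0.1, -0.9]
grip_width: 37.6
```

Call:
step_arm(
  moves=[-0.7, 0.05, 0.04, -0.03, 0, 0, 1, -0.7, 0.03, 0.02, 0, 0, 0, 1, -0.6, 0, 0, 0, 0, 0, 1, -0.3, 0, 0, 0, 0, 0, 1, 0, 0, 0, 0, 0, 0, 1, 0, 0, 0, 0, 0, 0, 1],
)

```text
time: 36.07
tool_pos: [608.7, 235.8, 200.3]
tcp_rot: [-3.14, -0.001, 3.133]
contact_force: [-1.0, 0.0, -0.7]
grip_width: 37.8
```

Call:
step_arm(
  moves=[-0.2, 0.2, 0, 0, 0, -0.1, 1, 0, 0.03, 0, 0, 0, 0, 1, 0, 0, 0, 0, 0, 0, 1, 0, 0, 0, 0, 0, 0, 1],
)

```text
time: 36.4
tool_pos: [611.3, 240.8, 200.8]
tcp_rot: [-3.14, -0.002, 3.141]
contact_force: [0.2, -0.2, 0.0]
grip_width: 37.8
```

Run:
```python
from h import *
crop(capture("scene"),310,110,410,220,5,"sc")
```

```text
(no output)
```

View pics/sc.png

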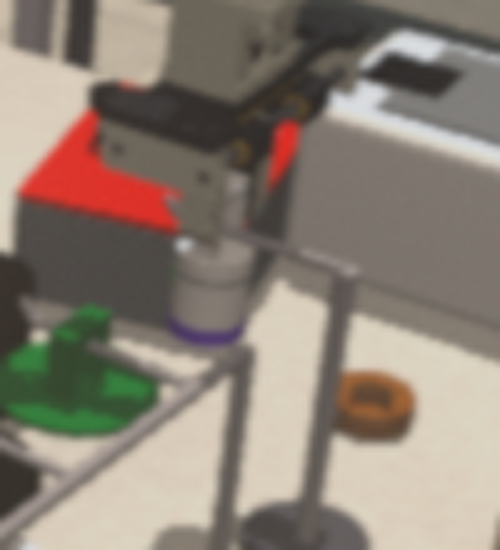

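Call:
step_arm(
  moves=[-0.1, 0, 0.3, 0, 0, 0, 1, 0, 0, 0.3, 0, 0, 0, 1, 0, 0, 0.15, 0, 0, 0, 1, 0, 0, 0, 0, 0, 0, 1],
)

```text
time: 36.78
tool_pos: [612.8, 241.1, 184.5]
tcp_rot: [-3.14, -0.002, -3.142]
contact_force: [-0.2, -0.0, -1.7]
grip_width: 37.9
```

Call:
step_arm(
  moves=[0, 0, 0.06, 0, 0, 0, 1, 0, 0, 0, 0, 0, 0, 1, 0, 0, 0, 0, 0, 0, 1],
)

```text
time: 37.03
tool_pos: [612.7, 241.0, 182.9]
tcp_rot: [-3.14, -0.003, 3.142]
contact_force: [0.4, 0.8, -1.1]
grip_width: 37.9
```

Call:
step_arm(
  moves=[0, 0, 0.06, 0, 0, 0, 1, 0, 0, 0, 0, 0, 0, 1],
)

```text
time: 37.2
tool_pos: [612.9, 241.1, 183.1]
tcp_rot: [-3.14, -0.001, 3.142]
contact_force: [-1.1, 0.1, -1.4]
grip_width: 37.7
```

Call:
step_arm(
  moves=[0, 0, 0.12, 0, 0, 0, 1, 0, 0, 0, 0, 0, 0, 1, 0, 0, 0, 0, 0, 0, 1],
)

```text
time: 37.45
tool_pos: [613.4, 241.2, 183.4]
tcp_rot: [-3.141, 0.003, -3.142]
contact_force: [0.3, 0.4, -1.4]
grip_width: 37.9
```

Run:
```python
from h import *
o=get_obs();print(o['joint_positions'],o['dq'],o['contact_force'],o['tool_pos'],o['tau'])
crop(capture("scene"),310,110,410,220,5,"sd")
```

```text
[ 2.59016379e-01  6.22861359e-01  1.17997653e+00 -1.07274993e-03
  1.33642155e+00 -1.31156522e+00] [-2.33800308e-04 -1.91606322e-03  1.67071438e-03  6.38065915e-04
 -1.28347866e-03  5.82266916e-05] [ 0.30948986  0.35622881 -1.38823114] [613.44779889 241.23752008 183.41363936] [ 1.88199081e-02 -5.84797597e+01 -2.55305761e+01 -1.94342615e-02
  1.29128261e-01 -4.62184034e-04]
```

View pics/sd.png

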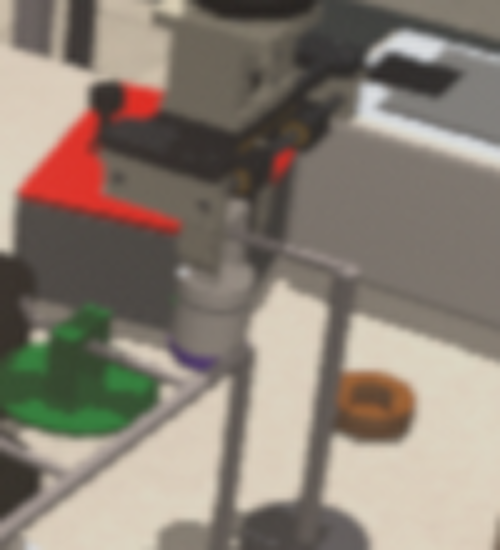

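Call:
step_arm(
  moves=[0, 0, 0.2, 0, 0, 0, 1],
)

```text
time: 37.58
tool_pos: [613.8, 241.3, 182.3]
tcp_rot: [3.141, 0.005, -3.142]
contact_force: [-12.5, -3.8, 36.8]
grip_width: 37.7
```

Call:
step_arm(
  moves=[0, 0, 0, 0, 0, 0, 1],
)

```text
time: 37.67
tool_pos: [613.9, 241.3, 183.3]
tcp_rot: [3.141, 0.006, -3.141]
contact_force: [-0.7, -0.4, -0.8]
grip_width: 37.6
```

Call:
step_arm(
  moves=[0, 0, 0, 0, 0, 0, 0, 0, 0, 0, 0, 0, 0, -0.2, 0, 0, 0, 0, 0, 0, -0.5, 0, 0, 0, 0, 0, 0, -0.5, 0, 0, 0, 0, 0, 0, -0.5],
)

```text
time: 38.08
tool_pos: [614.0, 241.3, 182.2]
tcp_rot: [3.141, 0.006, -3.142]
contact_force: [-0.2, -0.6, -0.1]
grip_width: 66.2
```

Run:
```python
from h import *
o=get_obs();print(o['contact_force'],o['tool_pos'])
crop(capture("scene"),310,110,410,220,5,"se")
```

```text
[-0.2321296 -0.6034593 -0.0681619] [614.03221939 241.34597885 182.23418891]
```

View pics/se.png

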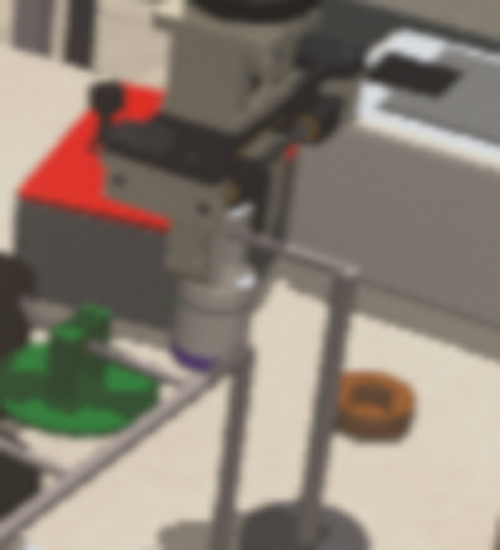

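Call:
step_arm(
  moves=[0, 0, -0.4, 0, 0.05, 0, -0.5, 0, 0, -0.7, 0, 0, 0, -0.5, 0, 0, -0.8, 0, 0, 0, -0.5, 0, 0, -0.7, 0, 0, 0, -0.5, 0, 0, -0.2, 0, 0, 0, -0.5],
)

```text
time: 38.55
tool_pos: [613.0, 241.0, 239.1]
tcp_rot: [-3.141, -0.004, 3.142]
contact_force: [0.1, 0.4, 0.2]
grip_width: 68.6
```

Run:
```python
from h import *
o=get_obs();print(o['contact_force'],o['tool_pos'],o['tcp_rot'])
crop(capture("scene"),170,110,410,300,3.3,"sf")
t=capture("top");crop(t,170,135,390,275,3.6,"tf")
print([round(float(v),1) for v in circ(t,'blue',LB['blue'],171.5,47,False,True)[0]],circ(t,'blue',MB['blue'],90,39))
```

```text
[0.14539261 0.39452181 0.19423303] [612.9662595  241.00275066 239.08357548] [-3.14052662 -0.00410536  3.14150538]
[585.8, -242.4, 46.2] (array([ 447. , -271.7]), np.float64(0.39), 69)
```

View pics/sf.png

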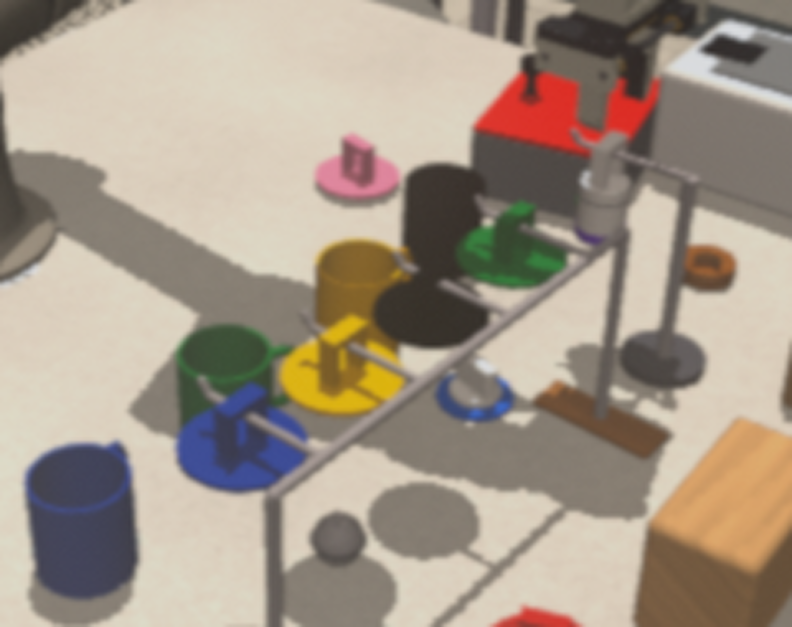

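View pics/tf.png

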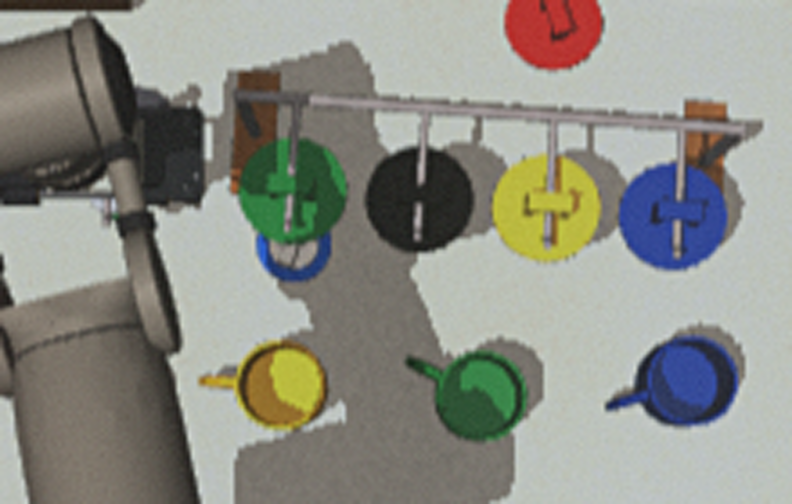

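Call:
step_arm(
  moves=[0.05, -0.6, 0, 0, 0, 0.5, -0.5, 0.05, -1, 0, 0, 0, 0.5, -0.5, 0, -1, 0, 0, 0, 0, -0.5, 0, -1, 0, 0, 0, 0, -0.5, 0, -1, 0, 0, 0, 0, -0.5, 0, -1, 0, 0, 0, 0, -0.5, 0, -1, 0, 0, 0, 0, -0.5, 0, -1, 0, 0, 0, 0, -0.5],
)

```text
time: 39.32
tool_pos: [594.9, 81.7, 228.9]
tcp_rot: [-3.137, -0.019, 3.06]
contact_force: [0.3, -0.3, -0.0]
grip_width: 68.7
```

Call:
step_arm(
  moves=[0, -1, 0, 0, 0, 0, -0.5, 0, -1, 0, 0, 0, 0, -0.5, 0, -1, 0, 0, 0, 0, -0.5, 0, -0.8, 0, 0, 0, 0, -0.5, 0, -0.4, 0, 0, 0, 0, -0.5, 0, 0, 0, 0, 0, 0, -0.5, 0, 0, 0, 0, 0, 0, -0.5],
)

```text
time: 39.9
tool_pos: [581.2, -14.9, 222.6]
tcp_rot: [-3.134, -0.032, 3.042]
contact_force: [0.8, -0.4, -0.1]
grip_width: 68.8
```

```bash
cat > to.py <<'E'
import sys
from h import *
# usage: to.py x y z yaw : shift (units of 2cm) and turn (units of 4deg) in tool axes
def to(x,y,z,yaw):
    o=get_obs(); R=Ro.from_euler('xyz',o['tcp_rot']).as_matrix(); Rt=Ro.from_euler('xyz',[np.pi,0,yaw]).as_matrix()
    print('t',round(o['time'],2),'at',np.round(o['tool_pos'],1),np.round(o['tcp_rot'],3),'F',np.round(o['contact_force'],1),'w',round(o['grip_width'],1))
    print('shift',(R.T@(np.array([x,y,z])-o['tool_pos'])/20).round(2),'turn',(np.degrees(Ro.from_matrix(R.T@Rt).as_rotvec())/4).round(2))
if __name__=="__main__": to(*map(float,sys.argv[1:5]))
E
python3 to.py 600.9 -23.2 235 3.0726
```

```text
t 39.9 at [581.2 -14.9 222.6] [-3.134 -0.032  3.042] F [ 0.8 -0.4 -0.1] w 68.8
shift [-1.   -0.32 -0.65] turn [-0.1  -0.46 -0.44]
```

Call:
step_arm(
  moves=[-0.5, -0.2, -0.4, -0.1, -0.45, -0.4, -0.5, -0.4, -0.1, -0.2, 0, 0, 0, -0.5, 0, 0, 0, 0, 0, 0, -0.5, 0, 0, 0, 0, 0, 0, -0.5, 0, 0, 0, 0, 0, 0, -0.5],
)

```text
time: 40.32
tool_pos: [598.1, -18.7, 232.5]
tcp_rot: [3.14, -0.004, 3.072]
contact_force: [0.3, 0.4, 0.5]
grip_width: 69.0
```

```bash
python3 to.py 600.9 -23.2 232 3.0726
```

```text
t 40.32 at [598.1 -18.7 232.5] [ 3.14  -0.004  3.072] F [0.3 0.4 0.5] w 69.0
shift [-0.15 -0.21  0.02] turn [ 0.03 -0.05 -0.01]
```

Call:
step_arm(
  moves=[-0.15, -0.2, 0, 0, -0.05, 0, -0.5, 0, 0, 0.3, 0, 0, 0, -0.5, 0, 0, 0, 0, 0, 0, -0.5, 0, 0, 0, 0, 0, 0, -0.5],
)

```text
time: 40.65
tool_pos: [600.0, -21.5, 224.9]
tcp_rot: [3.139, -0.002, 3.074]
contact_force: [0.5, 0.2, 0.0]
grip_width: 68.6
```

```bash
python3 to.py 600.9 -23.2 180 3.0726
python3 - <<'E'
from h import *
crop(capture("scene"),250,110,370,230,5,"sg")
p=get_obs()['tool_pos'];f=lambda q:((proj("scene",q)-[250,110]+.5)*5-.5).round()
d=np.array([.069,.998,0])
for a in(-34,34): print('tips',f(p+a*d))
for a in(-19,19): print('handle',f(np.array([600.9,-23.2,211.5])+a*d))
E
```

```text
t 40.65 at [600.  -21.5 224.9] [ 3.139e+00 -2.000e-03  3.074e+00] F [0.5 0.2 0. ] w 68.6
shift [-0.05 -0.09  2.24] turn [ 0.03 -0.03  0.02]
tips [221. 405.]
tips [302. 351.]
handle [238. 417.]
handle [283. 386.]
```

View pics/sg.png

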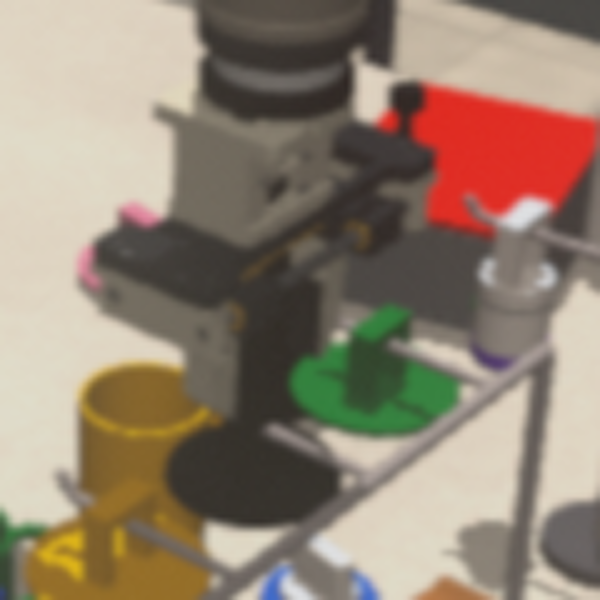

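Call:
step_arm(
  moves=[-0.05, -0.08, 0.6, 0, 0, 0, -0.5, 0, 0, 0.7, 0, 0, 0, -0.5, 0, 0, 0.6, 0, 0, 0, -0.5, 0, 0, 0.2, 0, 0, 0, -0.5, 0, 0, 0, 0, 0, 0, -0.5],
)

```text
time: 41.12
tool_pos: [600.9, -23.0, 181.9]
tcp_rot: [3.139, -0.001, 3.074]
contact_force: [-0.5, 0.1, -0.2]
grip_width: 68.9
```

```bash
python3 to.py 600.9 -23.2 180 3.0726
```

```text
t 41.12 at [600.9 -23.  181.9] [ 3.139e+00 -1.000e-03  3.074e+00] F [-0.5  0.1 -0.2] w 68.9
shift [-0.   -0.01  0.1 ] turn [ 0.03 -0.01  0.01]
```

Excellent. Close.

Call:
step_arm(
  moves=[0, 0, 0.05, 0.03, 0, 0, -0.3, 0, 0, 0, 0, 0, 0, 0, 0, 0, 0, 0, 0, 0, 0.3, 0, 0, 0, 0, 0, 0, 1, 0, 0, 0, 0, 0, 0, 1, 0, 0, 0, 0, 0, 0, 1, 0, 0, 0, 0, 0, 0, 1],
)

```text
time: 41.7
tool_pos: [602.0, -23.1, 183.8]
tcp_rot: [-3.141, 0.003, 3.074]
contact_force: [0.5, 0.2, -1.8]
grip_width: 37.6
```

```bash
python3 to.py 600.9 -23.2 198 3.0726
```

```text
t 41.7 at [602.  -23.1 183.8] [-3.141e+00  3.000e-03  3.074e+00] F [ 0.5  0.2 -1.8] w 37.6
shift [ 0.05 -0.01 -0.71] turn [-0.01  0.04  0.01]
```

Call:
step_arm(
  moves=[0, 0, -0.2, 0, 0, 0, 1, 0, 0, -0.25, 0, 0, 0, 1, 0, 0, -0.2, 0, 0, 0, 1, 0, 0, -0.1, 0, 0, 0, 1, 0, 0, 0, 0, 0, 0, 1],
)

```text
time: 42.12
tool_pos: [601.9, -23.1, 200.5]
tcp_rot: [-3.141, 0.003, 3.074]
contact_force: [-0.5, 0.4, -0.9]
grip_width: 37.5
```

Call:
step_arm(
  moves=[0.4, 0, 0, 0, 0, 0, 1, 0.6, 0, 0, 0, 0, 0, 1, 0.8, 0, 0, 0, 0, 0, 1],
)

```text
time: 42.37
tool_pos: [566.2, -20.8, 200.0]
tcp_rot: [-3.141, 0.005, 3.074]
contact_force: [-0.1, 0.4, -0.4]
grip_width: 37.8
```

```bash
python3 to.py 505 -16.5 200 3.0726
```

```text
t 42.37 at [566.2 -20.8 200. ] [-3.141  0.005  3.074] F [-0.1  0.4 -0.4] w 37.8
shift [ 3.07  0.01 -0.02] turn [-0.01  0.07  0.01]
```

Call:
step_arm(
  moves=[0.8, 0, 0, 0, 0.05, 0, 1, 1, 0, 0, 0, 0, 0, 1, 0.9, 0, 0, 0, 0, 0, 1, 0.5, 0, 0, 0, 0, 0, 1, 0, 0, 0, 0, 0, 0, 1, 0, 0, 0, 0, 0, 0, 1],
)

```text
time: 42.87
tool_pos: [493.0, -15.3, 199.2]
tcp_rot: [-3.141, -0.003, 3.074]
contact_force: [0.3, 0.1, -0.6]
grip_width: 37.5
```

```bash
python3 to.py 427.2 269.6 200 3.0726
python3 - <<'E'
from h import *
crop(capture("scene"),190,80,370,240,4,"sh"); crop(capture("top"),170,135,390,275,3.6,"th")
E
```

```text
t 42.87 at [493.  -15.3 199.2] [-3.141e+00 -3.000e-03  3.074e+00] F [ 0.3  0.1 -0.6] w 37.5
shift [ 4.24 13.99 -0.03] turn [-0.   -0.04  0.02]
```

View pics/sh.png

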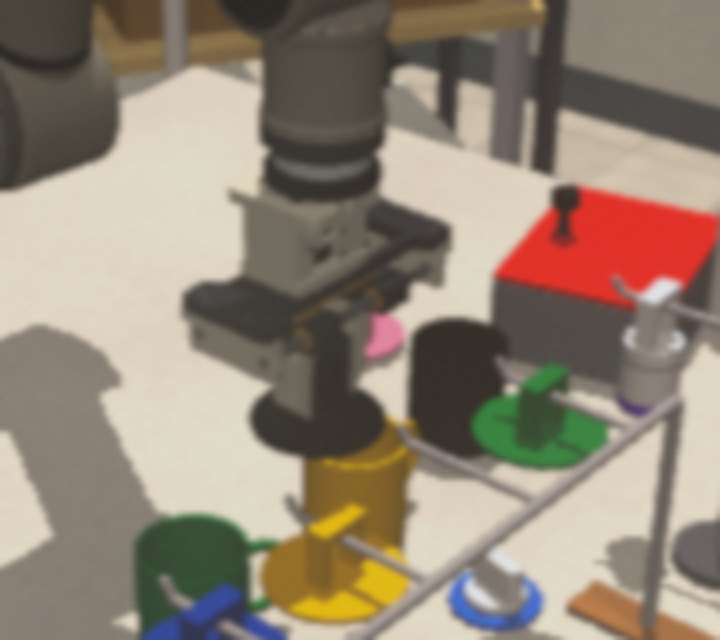

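View pics/th.png

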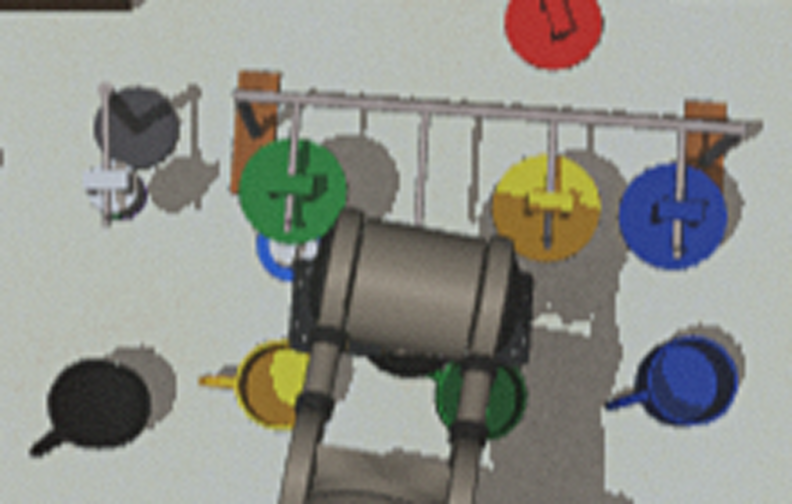

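Run:
```python
from h import *
p=get_obs()['tool_pos'];f=lambda q:((proj("scene",q)-[190,80]+.5)*4-.5)
for off in(22.5,25.3):
    A=np.array([f((p[0]+47*np.cos(a),p[1]+47*np.sin(a),p[2]-off+z)) for a in np.arange(0,6.28,.05) for z in (8,13)])
    print(off,A.min(0),A.max(0))
```

```text
22.5 [251.89368091 374.67462424] [390.76609706 455.35762116]
25.3 [251.94349857 378.1091311 ] [390.65151453 458.89008246]
```

Call:
step_arm(
  moves=[0.1, 0.6, 0, 0, 0, 0, 1, 0.3, 1, 0, 0, 0, 0, 1, 0.3, 1, 0, 0, 0, 0, 1, 0.3, 1, 0, 0, 0, 0, 1, 0.3, 1, 0, 0, 0, 0, 1, 0.3, 1, 0, 0, 0, 0, 1, 0.3, 1, 0, 0, 0, 0, 1, 0.3, 1, 0, 0, 0, 0, 1],
)

```text
time: 43.63
tool_pos: [463.9, 147.3, 197.8]
tcp_rot: [3.141, -0.001, 3.066]
contact_force: [-1.0, 0.4, -0.8]
grip_width: 38.1
```

```bash
python3 to.py 427.2 269.6 180 3.0726
```

```text
t 43.63 at [463.9 147.3 197.8] [ 3.141e+00 -1.000e-03  3.066e+00] F [-1.   0.4 -0.8] w 38.1
shift [2.29 5.96 0.9 ] turn [ 0.01 -0.01 -0.09]
```

Call:
step_arm(
  moves=[0.4, 1, 0, 0, 0, -0.1, 1, 0.4, 1, 0, 0, 0, 0, 1, 0.4, 1, 0, 0, 0, 0, 1, 0.4, 1, 0, 0, 0, 0, 1, 0.3, 0.8, 0, 0, 0, 0, 1, 0.2, 0.5, 0, 0, 0, 0, 1, 0, 0, 0, 0, 0, 0, 1, 0, 0, 0, 0, 0, 0, 1],
)

```text
time: 44.3
tool_pos: [426.3, 272.8, 196.3]
tcp_rot: [3.138, -0.002, 3.081]
contact_force: [0.2, -0.5, -0.8]
grip_width: 38.0
```

```bash
python3 to.py 427.2 269.6 140 3.0726
python3 - <<'E'
from h import *
t=capture("top");crop(t,170,205,270,275,6,"ti"); crop(capture("scene"),250,90,370,240,4,"si")
E
```

```text
t 44.3 at [426.3 272.8 196.3] [ 3.138e+00 -2.000e-03  3.081e+00] F [ 0.2 -0.5 -0.8] w 38.0
shift [-0.06 -0.17  2.82] turn [ 0.06 -0.02  0.12]
```

View pics/ti.png

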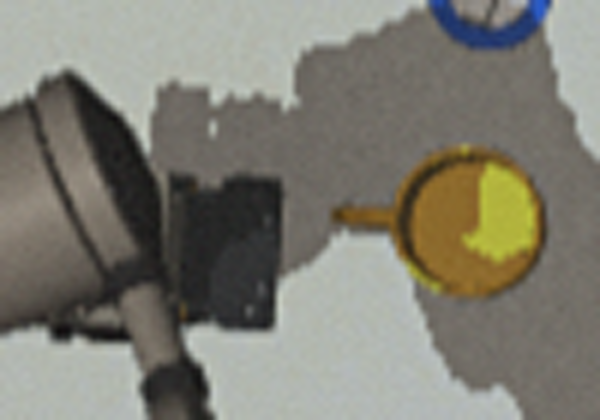

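View pics/si.png

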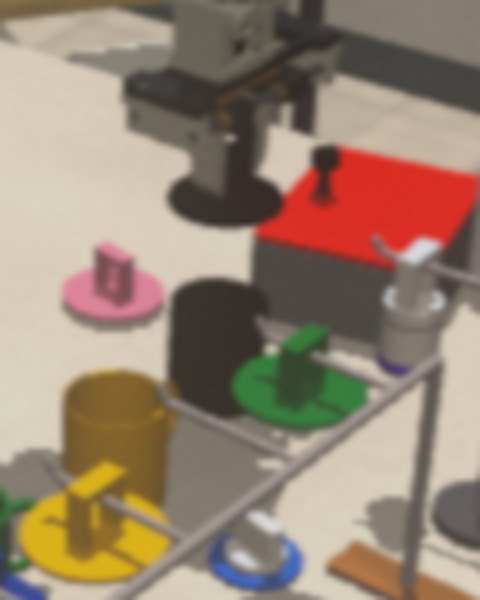

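```bash
cat > cmp.py <<'E'
from h import *
import sys
# horizontal extents (sub-px) in scene of lid flange and mug rim vs predicted
def ext(n,c,zs,r):
    A=np.array([proj(n,(c[0]+r*np.cos(a),c[1]+r*np.sin(a),z)) for a in np.arange(0,6.28,.02) for z in zs]); return A.min(0).round(2),A.max(0).round(2),A
E
python3 - <<'E'
from cmp import *
p=get_obs()['tool_pos']; s=capture("scene"); g=cv2.cvtColor(s,cv2.COLOR_RGB2GRAY).astype(int)
a,b,_=ext("scene",p,(p[2]-25+8,p[2]-25+13),47); print('lid pred',a,b)
a2,b2,_=ext("scene",(427.2,269.6),(90,),41); print('rim pred',a2,b2)
for r in range(136,146): print(r,g[r,284:330])
print()
for r in range(162,172): print(r,g[r,284:325])
E
```

```text
lid pred [291.77 131.58] [321.45 146.7 ]
rim pred [292.47 158.17] [317.49 170.82]
136 [205 204 203 202 202 201 201 190 153 102  68  56  55  56  62  74  82  89
  92  94  90  78  61  51  49  48  49  48  48  48  48  49  55  78 118 164
 191 194 179 150 119 101  97  95  85  68]
137 [205 206 204 203 202 203 198 175 126  77  58  54  54  54  57  61  67  75
  79  83  85  76  61  51  49  49  48  47  47  47  47  47  47  52  72 116
 160 171 152 123 102  98  96  91  79  62]
138 [205 205 205 204 203 202 193 157 101  64  55  55  55  53  54  55  57  60
  63  68  74  71  58  50  50  48  48  47  47  47  48  46  47  48  51  74
 113 130 119 104  98  96  95  86  73  61]
139 [207 206 205 204 203 203 193 151  93  60  55  55  54  54  54  53  53  52
  54  56  59  57  53  50  49  48  48  49  48  47  47  48  46  47  46  54
  76  95  99  98  98  97  94  83  71  66]
140 [207 207 206 205 205 204 194 155 100  64  55  55  55  55  53  53  53  52
  51  52  52  52  51  49  49  49  48  48  48  47  48  47  46  47  46  48
  63  85  96  97  97  97  94  87  78  72]
141 [207 207 207 206 206 205 197 167 117  74  58  55  55  
[... 1922 characters left out ...]
 73  72  73]
168 [138 129 122 117 118 132 158 159 120  73  55  54  54  53  52  52  51  51
  52  51  52  49  50  51  49  50  50  49  48  52  63  62  58  65  72  73
  72  73  72  72  73]
169 [118 116 117 123 134 151 174 167 122  72  54  53  53  53  53  52  52  51
  51  51  51  50  51  50  50  50  48  50  51  63  87  90  78  77  80  77
  75  74  73  74  73]
170 [119 120 125 143 169 187 192 172 122  74  55  54  53  53  53  51  53  51
  51  51  51  51  51  50  51  49  50  50  50  65  92 105 100 100 102  96
  91  87  83  78  75]
171 [142 144 151 173 193 202 199 173 122  72  55  53  54  53  52  52  51  52
  52  52  51  51  51  51  50  48  49  49  50  59  83 105 113 116 117 115
 113 110 104  97  88]
```

Call:
step_arm(
  moves=[-0.08, -0.12, 0.7, 0.05, 0, 0.1, 1, 0, 0, 0.9, 0, 0, 0, 1, 0, 0, 0.9, 0, 0, 0, 1, 0, 0, 0.5, 0, 0, 0, 1, 0, 0, 0.2, 0, 0, 0, 1, 0, 0, 0, 0, 0, 0, 1],
)

```text
time: 44.95
tool_pos: [431.7, 264.9, 131.4]
tcp_rot: [3.14, 0.002, 3.064]
contact_force: [0.1, 0.4, -1.0]
grip_width: 38.0
```

```bash
python3 to.py 428.2 270 107.3 3.0726
```

```text
t 44.95 at [431.7 264.9 131.4] [3.140e+00 2.000e-03 3.064e+00] F [ 0.1  0.4 -1. ] w 38.0
shift [0.2  0.24 1.21] turn [ 0.02  0.03 -0.13]
```

Call:
step_arm(
  moves=[0.17, 0.2, 0, 0.02, 0.03, -0.1, 1, 0, 0, 0, 0, 0, 0, 1, 0, 0, 0, 0, 0, 0, 1],
)

```text
time: 45.2
tool_pos: [429.7, 268.8, 132.8]
tcp_rot: [3.141, 0.002, 3.069]
contact_force: [0.1, -0.4, -0.9]
grip_width: 38.1
```

```bash
python3 to.py 428.2 270 107.3 3.0726;python3 - <<'E'
from h import *
s=capture("scene");crop(s,270,110,350,210,6,"sj")
E
```

```text
t 45.2 at [429.7 268.8 132.8] [3.141e+00 2.000e-03 3.069e+00] F [ 0.1 -0.4 -0.9] w 38.1
shift [0.08 0.05 1.28] turn [ 0.    0.03 -0.05]
```

View pics/sj.png

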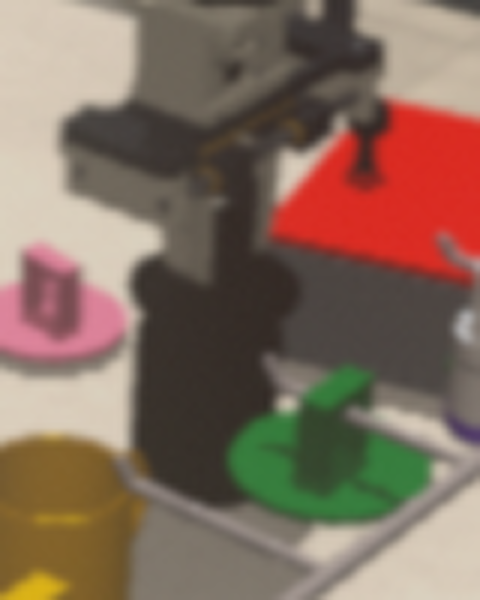

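```bash
cat >> cmp.py <<'E'
def edges(g,r,c0,c1,fL,fR):
    """half-level crossing from left (bg->obj) near c0 and right near c1 in row r"""
    row=g[r].astype(float)
    seg=row[c0-5:c0+6]; lo,hi=seg[-1],seg[:4].max(); m=(lo+hi)/2
    k=np.where(seg<m)[0][0]; L=c0-5+k-(m-seg[k])/(seg[k-1]-seg[k])
    seg=row[c1-5:c1+6]; lo,hi=seg[0],seg[-4:].max(); m=(lo+hi)/2
    k=np.where(seg>m)[0][0]; R=c1-5+k-(seg[k]-m)/(seg[k]-seg[k-1])
    return L,R
E
python3 - <<'E'
from cmp import *
p=get_obs()['tool_pos']; s=capture("scene"); g=cv2.cvtColor(s,cv2.COLOR_RGB2GRAY).astype(int)
a,b,_=ext("scene",p,(p[2]-25+8,p[2]-25+13),47); print('lid pred',a,b)
a2,b2,_=ext("scene",(427.2,269.6),(90,),41); print('rim pred',a2,b2)
a2,b2,_=ext("scene",(427.2,269.6),(40,),41); print('40mm pred',a2,b2)
for r in range(155,162,2): print(r,g[r,286:326])
for r in range(168,190,4): print(r,g[r,286:325])
E
```

```text
lid pred [291.4  149.45] [320.47 165.11]
rim pred [292.47 158.17] [317.49 170.82]
40mm pred [291.97 171.  ] [316.55 183.96]
155 [207 208 207 207 197 159 101  63  55  53  53  55  60  70  76  82  88  89
  82  66  51  47  47  47  48  46  46  46  45  45  46  48  54  63  69  71
  71  72  71  72]
157 [197 202 205 204 184 135  79  55  53  52  53  51  51  52  51  54  60  63
  63  56  49  47  47  46  47  45  47  46  46  45  44  45  46  52  63  70
  71  71  71  71]
159 [164 169 180 193 193 159 103  63  53  53  52  51  50  50  50  50  48  48
  49  49  48  47  47  48  46  47  46  46  46  44  45  45  46  51  63  70
  71  71  71  72]
161 [159 159 161 166 179 183 156 106  67  53  52  51  51  50  51  49  49  48
  48  48  47  46  47  47  47  46  45  45  45  45  45  47  52  62  68  71
  71  71  71  71]
168 [122 116 117 132 159 159 120  71  52  51  51  51  51  51  50  49  49  49
  49  49  48  47  47  47  47  46  46  51  61  60  58  64  71  71  72  71
  72  72  71]
172 [190 196 202 204 200 174 121  71  53  52  51  51  51  50  49  50  50  49
  48  48  48  48  47  47  47  47  46  51  68  94 113 122 124 121 120 119
 116 111 104]
176 [208 208 207 206 195 157 101  61  52  51  51  51  50  50  50  50  50  49
  49  49  47  47  48  48  47  47  45  46  48  73 126 162 161 131 103  94
  92  93  94]
180 [205 205 205 205 195 153  92  58  53  51  51  50  51  50  50  49  50  49
  48  49  49  47  48  49  53  66  80  88  91  94  97  98  94  80  66  63
  61  61  62]
184 [128 147 167 184 182 143  90  60  53  52  50  51  50  51  51  51  50  49
  49  50  49  55  72  89  96  97  95  90  84  83  81  79  78  72  64  63
  62  62  62]
188 [ 96  93  91  92 102 109 103  90  75  60  53  50  50  50  50  51  50  50
  50  49  51  55  72  89  95  96  97  97  96  97  97  95  86  73  66  64
  63  62  64]
```

Call:
step_arm(
  moves=[0.08, 0.04, 0.3, 0, 0.03, -0.05, 1, 0, 0, 0.4, 0, 0, 0, 1, 0, 0, 0.2, 0, 0, 0, 1, 0, 0, 0, 0, 0, 0, 1],
)

```text
time: 45.63
tool_pos: [428.3, 270.3, 114.1]
tcp_rot: [3.14, 0.002, 3.074]
contact_force: [-0.6, -1.5, -1.2]
grip_width: 37.9
```

```bash
python3 to.py 428 269.7 107.3 3.0726
```

```text
t 45.63 at [428.3 270.3 114.1] [3.140e+00 2.000e-03 3.074e+00] F [-0.6 -1.5 -1.2] w 37.9
shift [ 0.01 -0.03  0.34] turn [0.02 0.03 0.01]
```

Call:
step_arm(
  moves=[0, 0, 0.15, 0, 0, 0, 1, 0, 0, 0.05, 0, 0, 0, 1],
)

```text
time: 45.8
tool_pos: [428.1, 270.2, 109.3]
tcp_rot: [3.14, 0.001, 3.074]
contact_force: [-0.2, 0.0, -0.4]
grip_width: 38.1
```

Call:
step_arm(
  moves=[0, 0, 0.06, 0, 0, 0, 1],
)

```text
time: 45.88
tool_pos: [428.1, 270.2, 107.9]
tcp_rot: [3.141, 0.001, 3.074]
contact_force: [0.0, -0.4, -0.2]
grip_width: 37.6
```

Call:
step_arm(
  moves=[0, 0, 0.06, 0, 0, 0, 1],
)

```text
time: 45.97
tool_pos: [428.2, 270.3, 106.9]
tcp_rot: [3.14, 0.001, 3.074]
contact_force: [-4.9, -1.7, 17.9]
grip_width: 37.8
```

Call:
step_arm(
  moves=[0, 0, 0, 0, 0, 0, 1, 0, 0, 0, 0, 0, 0, 0, 0, 0, 0, 0, 0, 0, -0.2, 0, 0, 0, 0, 0, 0, -0.5, 0, 0, 0, 0, 0, 0, -0.5, 0, 0, 0, 0, 0, 0, -0.5],
)

```text
time: 46.47
tool_pos: [429.0, 270.6, 107.8]
tcp_rot: [3.139, 0.003, 3.074]
contact_force: [0.4, -0.1, 0.8]
grip_width: 65.6
```

Call:
step_arm(
  moves=[0, 0, -0.4, 0, 0, 0, -0.5, 0, 0, -0.8, 0, 0, 0, -0.5, 0, 0, -1, 0, 0, 0, -0.5, 0, 0, -1, 0, 0, 0, -0.5, -0.2, -1, -1, 0, 0, 0, -0.5, -0.5, -1, -1, 0, 0, 0, -0.5, -0.7, -1, -0.9, 0, 0, 0, -0.5, -0.7, -1, -0.3, 0, 0, 0, -0.5],
)

```text
time: 47.13
tool_pos: [462.7, 187.9, 243.3]
tcp_rot: [3.141, -0.001, 3.081]
contact_force: [0.7, 0.4, 0.0]
grip_width: 68.6
```

```bash
python3 to.py 585.9 -242.4 238 3.0726;python3 - <<'E'
from h import *
s=capture("scene");crop(s,250,110,370,230,5,"sk")
t=capture("top");crop(t,170,135,390,275,3.6,"tk")
E
```

```text
t 47.13 at [462.7 187.9 243.3] [ 3.141e+00 -1.000e-03  3.081e+00] F [0.7 0.4 0. ] w 68.6
shift [ -7.46 -21.1    0.24] turn [ 0.01 -0.01  0.12]
```

View pics/sk.png

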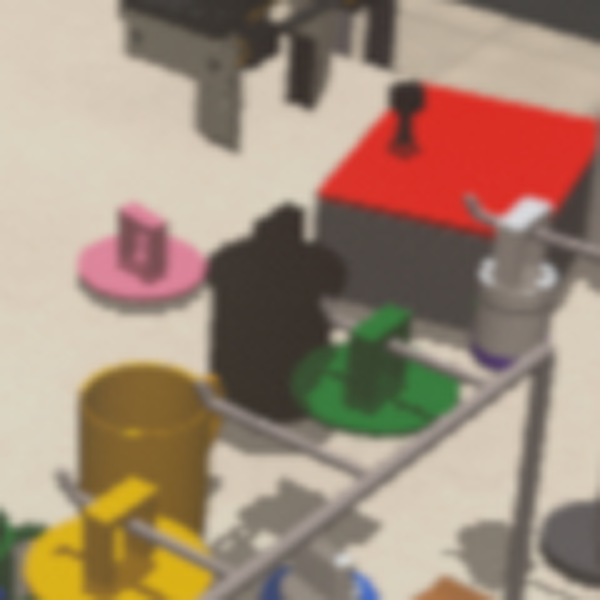

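View pics/tk.png

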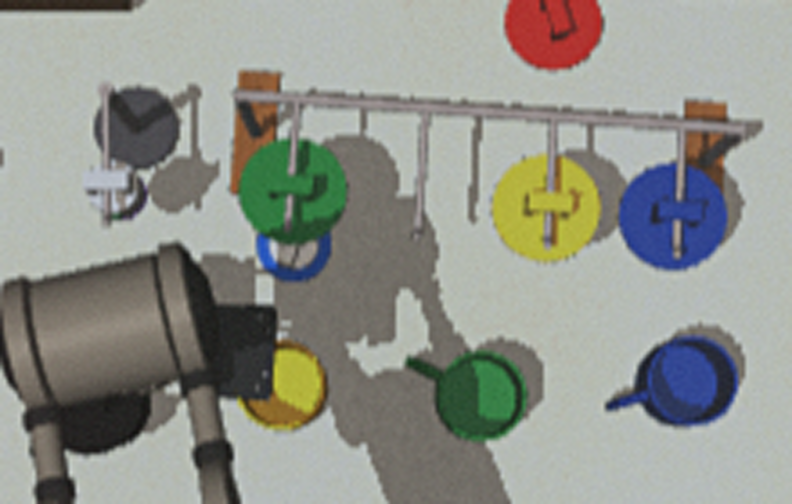

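Call:
step_arm(
  moves=[-0.35, -1, 0, 0, 0, 0.1, -0.5, -0.35, -1, 0, 0, 0, 0, -0.5, -0.35, -1, 0, 0, 0, 0, -0.5, -0.35, -1, 0, 0, 0, 0, -0.5, -0.35, -1, 0, 0, 0, 0, -0.5, -0.35, -1, 0, 0, 0, 0, -0.5, -0.35, -1, 0, 0, 0, 0, -0.5, -0.35, -1, 0, 0, 0, 0, -0.5],
)

```text
time: 47.9
tool_pos: [505.8, 22.9, 242.2]
tcp_rot: [3.137, -0.005, 3.074]
contact_force: [-0.3, -0.5, -0.3]
grip_width: 69.0
```

Call:
step_arm(
  moves=[-0.35, -1, 0, 0, 0, 0, -0.5, -0.35, -1, 0, 0, 0, 0, -0.5, -0.35, -1, 0, 0, 0, 0, -0.5, -0.35, -1, 0, 0, 0, 0, -0.5, -0.35, -1, 0, 0, 0, 0, -0.5, -0.35, -1, 0, 0, 0, 0, -0.5, -0.35, -1, 0, 0, 0, 0, -0.5, -0.35, -1, 0, 0, 0, 0, -0.5],
)

```text
time: 48.57
tool_pos: [550.0, -142.0, 239.6]
tcp_rot: [3.133, -0.011, 3.077]
contact_force: [0.2, -0.1, -0.3]
grip_width: 68.8
```

```bash
python3 to.py 585.9 -242.4 235 3.0726;python3 - <<'E'
from h import *
import mg
t=capture("top");crop(t,170,135,390,275,3.6,"tl")
MB.pop('blue')
mg.run("ml",t)
E
```

```text
t 48.57 at [ 550.  -142.   239.6] [ 3.133 -0.011  3.077] F [ 0.2 -0.1 -0.3] w 68.8
shift [-2.12 -4.89  0.16] turn [ 0.12 -0.16  0.06]
mug black (array([428.3, 276.8]), np.float64(1.91), 77) (array([427.9, 273.2,  43.9]), np.float64(1.31), 81)
mug yellow (array([443.6, 100.9]), np.float64(0.97), 72) (array([444.6, 102.6,  39.5]), np.float64(0.73), 69)Traceback (most recent call last):
  File "<stdin>", line 5, in <module>
  File "mg.py", line 7, in run
    r=circ(t,c,b,90,41); q=circ(t,c,b,90,41,free=True); res[c]=r[0]; print('mug',c,r,q)
  File "h.py", line 28, in circ
    cs,_=cv2.findContours(m,cv2.RETR_EXTERNAL,cv2.CHAIN_APPROX_NONE); ct=max(cs,key=cv2.contourArea)[:,0].astype(float)
                                                                         ~~~^^^^^^^^^^^^^^^^^^^^^^^^
ValueError: max() iterable argument is empty
```

View pics/tl.png

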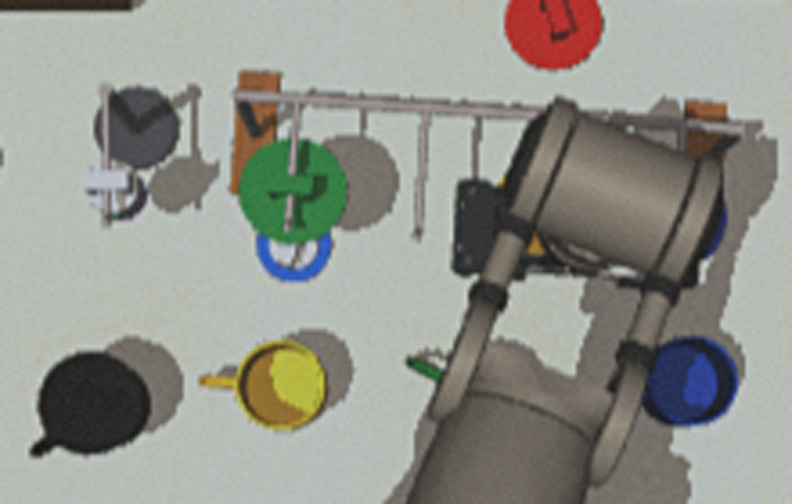

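Call:
step_arm(
  moves=[-0.42, -1, 0, 0.1, -0.15, 0.05, -0.5, -0.42, -1, 0, 0, 0, 0, -0.5, -0.42, -1, 0, 0, 0, 0, -0.5, -0.4, -0.9, 0, 0, 0, 0, -0.5, -0.2, -0.5, 0, 0, 0, 0, -0.5, 0, 0, 0, 0, 0, 0, -0.5, 0, 0, 0, 0, 0, 0, -0.5],
)

```text
time: 49.2
tool_pos: [582.0, -235.5, 236.3]
tcp_rot: [3.137, -0.006, 3.07]
contact_force: [0.2, 0.3, 0.2]
grip_width: 68.7
```

```bash
python3 to.py 585.9 -242.4 230 3.0726
```

```text
t 49.2 at [ 582.  -235.5  236.3] [ 3.137 -0.006  3.07 ] F [0.2 0.3 0.2] w 68.7
shift [-0.22 -0.33  0.31] turn [ 0.06 -0.09 -0.04]
```

Call:
step_arm(
  moves=[-0.2, -0.3, 0.2, 0.06, -0.09, -0.04, -0.5, 0, 0, 0, 0, 0, 0, -0.5, 0, 0, 0, 0, 0, 0, -0.5, 0, 0, 0, 0, 0, 0, -0.5],
)

```text
time: 49.53
tool_pos: [585.4, -238.3, 231.9]
tcp_rot: [3.14, -0.0, 3.076]
contact_force: [-0.0, -0.7, 0.8]
grip_width: 69.1
```

```bash
python3 to.py 585.9 -242.4 181 3.0726;python3 - <<'E'
from h import *
s=capture("scene");crop(s,180,150,300,270,5,"sm")
E
```

```text
t 49.53 at [ 585.4 -238.3  231.9] [ 3.14  -0.     3.076] F [-0.  -0.7  0.8] w 69.1
shift [-0.04 -0.21  2.54] turn [ 0.02 -0.01  0.05]
```

View pics/sm.png

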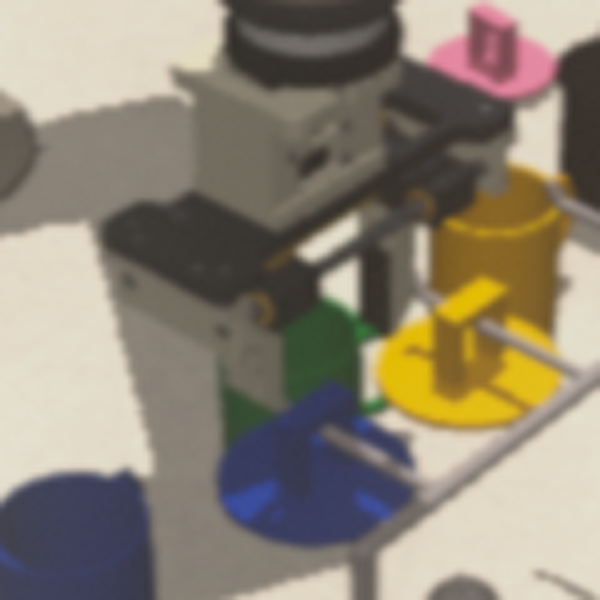

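Blue lid's handle lies between the open fingers; descending.

Call:
step_arm(
  moves=[-0.03, -0.2, 0.5, 0, 0, 0.04, -0.5, 0, 0, 0.7, 0, 0, 0, -0.5, 0, 0, 0.7, 0, 0, 0, -0.5, 0, 0, 0.5, 0, 0, 0, -0.5, 0, 0, 0.1, 0, 0, 0, -0.5, 0, 0, 0, 0, 0, 0, -0.5],
)

```text
time: 50.08
tool_pos: [586.0, -241.8, 179.0]
tcp_rot: [3.141, 0.001, 3.074]
contact_force: [0.5, 0.7, 1.1]
grip_width: 69.0
```

```bash
python3 to.py 585.9 -242.4 181 3.0726
```

```text
t 50.08 at [ 586.  -241.8  179. ] [3.141e+00 1.000e-03 3.074e+00] F [0.5 0.7 1.1] w 69.0
shift [ 0.   -0.03 -0.1 ] turn [0.01 0.02 0.02]
```

Call:
step_arm(
  moves=[0, -0.02, -0.05, 0, 0, 0, -0.3, 0, 0, 0, 0, 0, 0, 0, 0, 0, 0, 0, 0, 0, 0.3, 0, 0, 0, 0, 0, 0, 1, 0, 0, 0, 0, 0, 0, 1, 0, 0, 0, 0, 0, 0, 1, 0, 0, 0, 0, 0, 0, 1],
)

```text
time: 50.67
tool_pos: [586.9, -243.0, 182.6]
tcp_rot: [-3.14, 0.005, 3.074]
contact_force: [0.3, -0.2, -0.6]
grip_width: 37.8
```

Call:
step_arm(
  moves=[0, 0, -0.2, 0, 0, 0, 1, 0, 0, -0.25, 0, 0, 0, 1, 0, 0, -0.2, 0, 0, 0, 1, 0, 0, -0.1, 0, 0, 0, 1, 0, 0, 0, 0, 0, 0, 1],
)

```text
time: 51.08
tool_pos: [586.9, -242.9, 199.5]
tcp_rot: [-3.14, 0.005, 3.074]
contact_force: [-0.4, -0.1, -0.2]
grip_width: 37.9
```

```bash
python3 to.py 585.9 -242.4 199 3.0726;python3 - <<'E'
from h import *
s=capture("scene");crop(s,180,150,300,270,5,"sn")
E
```

```text
t 51.08 at [ 586.9 -242.9  199.5] [-3.14   0.005  3.074] F [-0.4 -0.1 -0.2] w 37.9
shift [0.05 0.02 0.03] turn [-0.02  0.08  0.02]
```

View pics/sn.png

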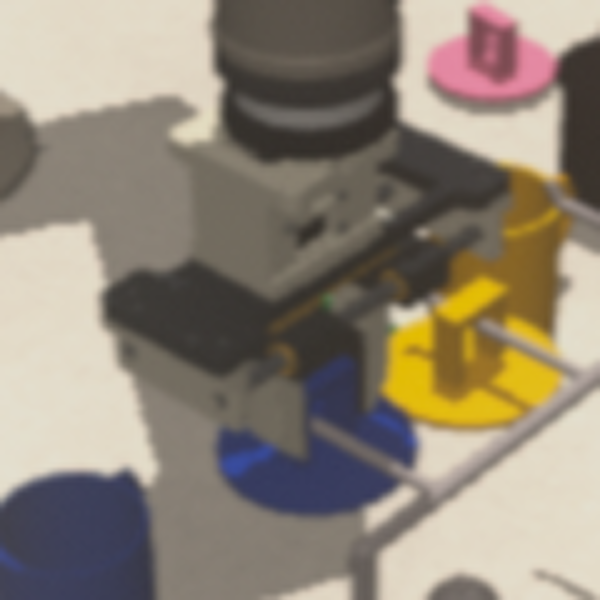

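Call:
step_arm(
  moves=[0.4, 0, 0, 0, 0.05, 0, 1, 0.6, 0, 0, 0, 0, 0, 1, 0.8, 0, 0, 0, 0, 0, 1, 0.8, 0, 0, 0, 0, 0, 1, 1, 0, 0, 0, 0, 0, 1, 0.9, 0, 0, 0, 0, 0, 1, 0.5, 0, 0, 0, 0, 0, 1, 0, 0, 0, 0, 0, 0, 1],
)

```text
time: 51.8
tool_pos: [478.6, -234.2, 196.9]
tcp_rot: [3.141, -0.004, 3.075]
contact_force: [-0.6, 0.3, -0.7]
grip_width: 37.7
```

```bash
python3 to.py 448 -270.5 190 3.0726;python3 - <<'E'
from h import *
t=capture("top");crop(t,310,145,410,275,4.5,"to")
E
```

```text
t 51.8 at [ 478.6 -234.2  196.9] [ 3.141 -0.004  3.075] F [-0.6  0.3 -0.7] w 37.7
shift [ 1.4  -1.91  0.35] turn [ 0.01 -0.05  0.04]
```

View pics/to.png

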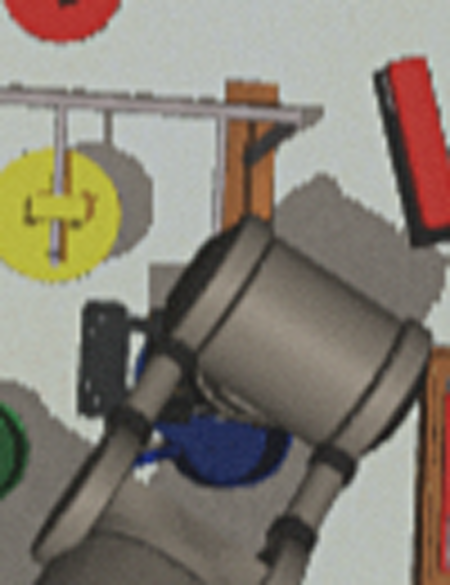

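Call:
step_arm(
  moves=[0.35, -0.5, 0, 0, -0.05, 0.04, 1, 0.45, -0.6, 0, 0, 0, 0, 1, 0.3, -0.5, 0, 0, 0, 0, 1, 0.15, -0.2, 0.2, 0, 0, 0, 1, 0, 0, 0.3, 0, 0, 0, 1, 0, 0, 0, 0, 0, 0, 1, 0, 0, 0, 0, 0, 0, 1],
)

```text
time: 52.43
tool_pos: [453.9, -270.1, 185.8]
tcp_rot: [3.142, 0.003, 3.073]
contact_force: [0.0, -0.3, 0.0]
grip_width: 38.0
```

```bash
python3 to.py 448 -271 135 3.0726
```

```text
t 52.43 at [ 453.9 -270.1  185.8] [3.142e+00 3.000e-03 3.073e+00] F [ 0.  -0.3  0. ] w 38.0
shift [ 0.3  -0.06  2.54] turn [0.   0.05 0.  ]
```

Call:
step_arm(
  moves=[0.25, -0.06, 0.6, 0, 0.05, 0, 1, 0, 0, 0.8, 0, 0, 0, 1, 0, 0, 0.7, 0, 0, 0, 1, 0, 0, 0.3, 0, 0, 0, 1, 0, 0, 0, 0, 0, 0, 1, 0, 0, 0, 0, 0, 0, 1],
)

```text
time: 52.93
tool_pos: [451.4, -269.2, 136.1]
tcp_rot: [3.141, 0.001, 3.076]
contact_force: [0.9, -0.5, -0.8]
grip_width: 37.9
```

```bash
python3 to.py 448 -271 106 3.0726;python3 - <<'E'
from cmp import *
p=get_obs()['tool_pos']; s=capture("scene"); crop(s,150,190,250,310,5,"sp")
m=mask(s,'blue')
L,Rr,_=ext("scene",p,(p[2]-24.5+8,p[2]-24.5+13),47); print('lid pred',L,Rr)
print('rim pred',ext("scene",(447,-271),(90,),41)[:2]); print('z45 pred',ext("scene",(447,-271),(45,),41)[:2])
for r in range(232,285,3):
    c=np.where(m[r,160:240])[0]+160
    print(r,(c.min(),c.max(),len(c)) if len(c) else None)
E
```

```text
t 52.93 at [ 451.4 -269.2  136.1] [3.141e+00 1.000e-03 3.076e+00] F [ 0.9 -0.5 -0.8] w 37.9
shift [ 0.17 -0.1   1.51] turn [0.   0.02 0.05]
lid pred [175.8  231.04] [214.41 256.81]
rim pred (array([177.83, 242.76]), array([210.86, 264.07]))
z45 pred (array([179.56, 256.02]), array([211.91, 277.61]))
232 (np.int64(191), np.int64(200), 10)
235 (np.int64(192), np.int64(207), 10)
238 (np.int64(192), np.int64(210), 19)
241 (np.int64(178), np.int64(212), 23)
244 (np.int64(177), np.int64(212), 28)
247 (np.int64(177), np.int64(211), 35)
250 (np.int64(178), np.int64(209), 32)
253 (np.int64(179), np.int64(208), 30)
256 (np.int64(184), np.int64(208), 25)
259 (np.int64(179), np.int64(207), 24)
262 (np.int64(180), np.int64(206), 27)
265 (np.int64(180), np.int64(205), 26)
268 (np.int64(181), np.int64(205), 25)
271 (np.int64(181), np.int64(205), 25)
274 (np.int64(181), np.int64(205), 25)
277 (np.int64(182), np.int64(204), 23)
280 (np.int64(182), np.int64(204), 23)
283 (np.int64(183), np.int64(204), 22)
```

View pics/sp.png

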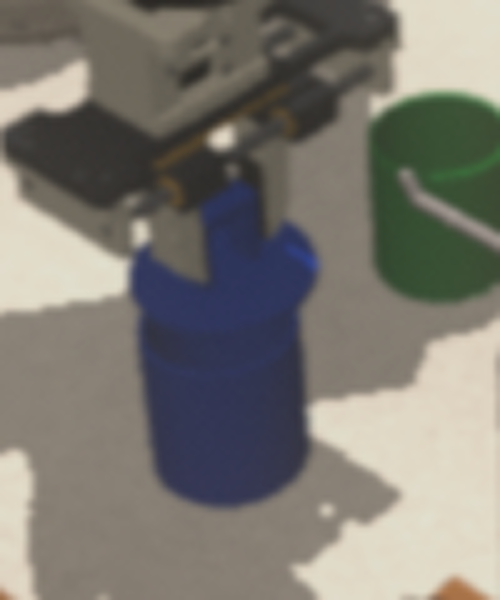

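Call:
step_arm(
  moves=[0.17, -0.09, 0.3, 0, 0.02, 0.04, 1, 0, 0, 0.4, 0, 0, 0, 1, 0, 0, 0.2, 0, 0, 0, 1, 0, 0, 0, 0, 0, 0, 1],
)

```text
time: 53.32
tool_pos: [448.9, -271.7, 118.8]
tcp_rot: [-3.139, 0.004, 3.073]
contact_force: [-0.0, 0.8, -1.0]
grip_width: 38.0
```

```bash
python3 to.py 447.3 -271 106 3.0726
```

```text
t 53.32 at [ 448.9 -271.7  118.8] [-3.139  0.004  3.073] F [-0.   0.8 -1. ] w 38.0
shift [0.09 0.03 0.64] turn [-0.03  0.05  0.01]
```

Call:
step_arm(
  moves=[0.07, 0.02, 0.2, -0.03, 0.05, 0, 1, 0, 0, 0.15, 0, 0, 0, 1, 0, 0, 0.05, 0, 0, 0, 1, 0, 0, 0, 0, 0, 0, 1],
)

```text
time: 53.65
tool_pos: [447.4, -271.2, 109.9]
tcp_rot: [-3.142, -0.0, 3.073]
contact_force: [0.8, 0.8, -1.2]
grip_width: 37.3
```

Call:
step_arm(
  moves=[0, 0, 0.06, 0, 0, 0, 1],
)

```text
time: 53.73
tool_pos: [447.5, -271.4, 108.8]
tcp_rot: [-3.141, -0.0, 3.073]
contact_force: [-0.7, -0.4, -0.8]
grip_width: 38.0
```

Call:
step_arm(
  moves=[0, 0, 0.06, 0, 0, 0, 1],
)

```text
time: 53.82
tool_pos: [447.6, -271.4, 107.6]
tcp_rot: [-3.141, 0.0, 3.073]
contact_force: [-0.2, 0.1, -0.9]
grip_width: 37.9
```

Call:
step_arm(
  moves=[0, 0, 0.06, 0, 0, 0, 1],
)

```text
time: 53.9
tool_pos: [447.7, -271.5, 106.4]
tcp_rot: [-3.141, 0.0, 3.073]
contact_force: [-0.0, -0.5, -1.5]
grip_width: 37.5
```

Call:
step_arm(
  moves=[0, 0, 0.05, 0, 0, 0, 1],
)

```text
time: 53.98
tool_pos: [447.9, -271.6, 105.8]
tcp_rot: [-3.141, 0.001, 3.073]
contact_force: [-2.5, 2.6, 12.0]
grip_width: 37.6
```

Call:
step_arm(
  moves=[0, 0, 0, 0, 0, 0, 1, 0, 0, 0, 0, 0, 0, 0, 0, 0, 0, 0, 0, 0, -0.2, 0, 0, 0, 0, 0, 0, -0.5, 0, 0, 0, 0, 0, 0, -0.5, 0, 0, 0, 0, 0, 0, -0.5],
)

```text
time: 54.48
tool_pos: [448.3, -271.9, 106.3]
tcp_rot: [-3.14, 0.002, 3.073]
contact_force: [0.3, 0.4, -0.0]
grip_width: 66.4
```

Call:
step_arm(
  moves=[0, 0, -0.4, 0, 0, 0, -0.5, 0, 0, -0.8, 0, 0, 0, -0.5, 0, 0, -1, 0, 0, 0, -0.5, 0, 0, -1, 0, 0, 0, -0.5, -0.2, 0.5, -1, 0, 0, 0, -0.5, -0.8, 0.8, -1, 0, 0, 0, -0.5, -1, 1, -0.9, 0, 0, 0, -0.5, -1, 1, -0.3, 0, 0, 0, -0.5],
)

```text
time: 55.15
tool_pos: [510.1, -210.7, 242.0]
tcp_rot: [3.142, -0.002, 3.065]
contact_force: [1.7, -1.5, 0.2]
grip_width: 68.5
```

```bash
python3 to.py 593.4 -132.8 238 3.0726;python3 - <<'E'
from h import *
s=capture("scene");crop(s,160,160,320,290,4.5,"sq")
t=capture("top");crop(t,170,135,390,275,3.6,"tq")
E
```

```text
t 55.15 at [ 510.1 -210.7  242. ] [ 3.142e+00 -2.000e-03  3.065e+00] F [ 1.7 -1.5  0.2] w 68.5
shift [-3.86  4.2   0.19] turn [ 0.   -0.03 -0.11]
```

View pics/sq.png

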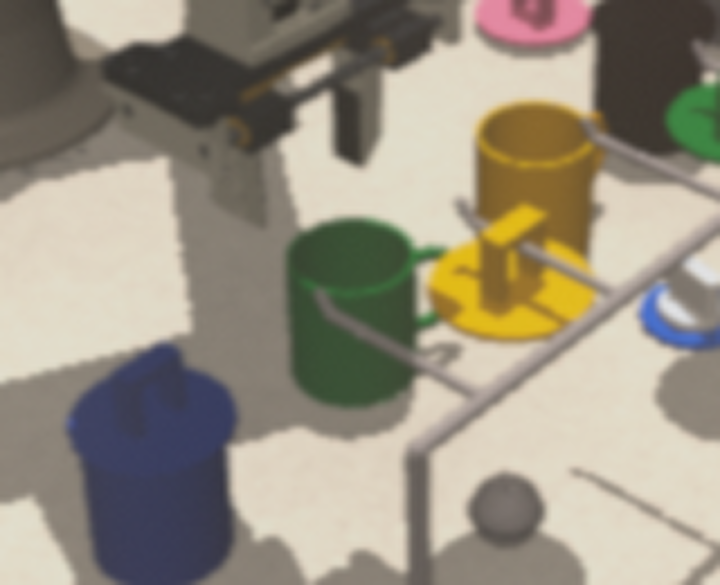

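View pics/tq.png

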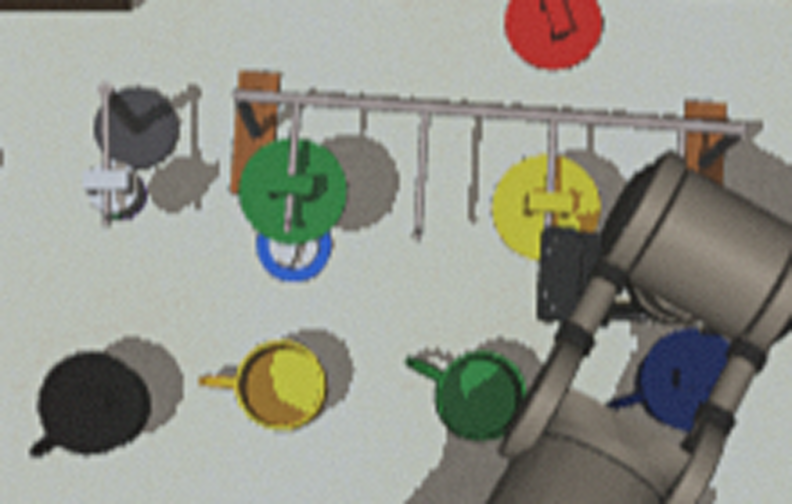

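Call:
step_arm(
  moves=[-0.8, 0.85, 0, 0, 0, -0.1, -0.5, -0.8, 0.85, 0, 0, 0, 0, -0.5, -0.8, 0.85, 0, 0, 0, 0, -0.5, -0.8, 0.85, 0, 0, 0, 0, -0.5, -0.5, 0.6, 0, 0, 0, 0, -0.5, -0.1, 0.2, 0, 0, 0, 0, -0.5, 0, 0, 0, 0, 0, 0, -0.5, 0, 0, 0, 0, 0, 0, -0.5],
)

```text
time: 55.92
tool_pos: [592.6, -128.6, 240.8]
tcp_rot: [-3.141, -0.006, 3.078]
contact_force: [-0.3, 0.6, 0.0]
grip_width: 68.9
```

```bash
python3 to.py 593.4 -132.8 230 3.0726
```

```text
t 55.92 at [ 592.6 -128.6  240.8] [-3.141 -0.006  3.078] F [-0.3  0.6  0. ] w 68.9
shift [-0.06 -0.21  0.54] turn [-0.01 -0.09  0.08]
```

Call:
step_arm(
  moves=[-0.03, -0.2, 0.4, 0, -0.09, 0.08, -0.5, 0, 0, 0.1, 0, 0, 0, -0.5, 0, 0, 0, 0, 0, 0, -0.5, 0, 0, 0, 0, 0, 0, -0.5],
)

```text
time: 56.25
tool_pos: [590.0, -136.1, 231.1]
tcp_rot: [-3.14, -0.002, 3.069]
contact_force: [0.9, 0.5, -0.3]
grip_width: 69.0
```

```bash
python3 to.py 593.4 -132.8 180 3.0726;python3 - <<'E'
from h import *
s=capture("scene");crop(s,210,130,330,250,5,"sr")
E
```

```text
t 56.25 at [ 590.  -136.1  231.1] [-3.140e+00 -2.000e-03  3.069e+00] F [ 0.9  0.5 -0.3] w 69.0
shift [-0.16  0.18  2.55] turn [-0.02 -0.02 -0.05]
```

View pics/sr.png

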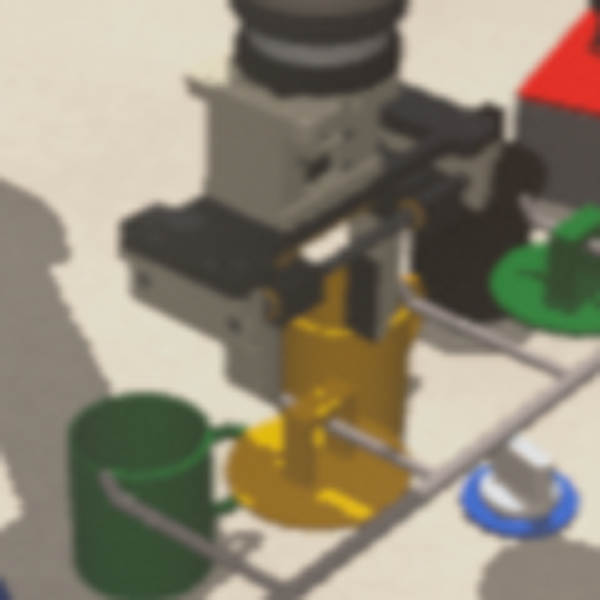

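Call:
step_arm(
  moves=[-0.13, 0.14, 0.5, 0, 0, -0.04, -0.5, 0, 0, 0.7, 0, 0, 0, -0.5, 0, 0, 0.7, 0, 0, 0, -0.5, 0, 0, 0.5, 0, 0, 0, -0.5, 0, 0, 0.05, 0, 0, 0, -0.5, 0, 0, 0, 0, 0, 0, -0.5],
)

```text
time: 56.8
tool_pos: [593.6, -133.6, 179.9]
tcp_rot: [-3.14, 0.001, 3.072]
contact_force: [-0.1, 0.1, 0.5]
grip_width: 68.9
```

```bash
python3 to.py 593.4 -132.8 180 3.0726
```

```text
t 56.8 at [ 593.6 -133.6  179.9] [-3.140e+00  1.000e-03  3.072e+00] F [-0.1  0.1  0.5] w 68.9
shift [ 0.01  0.04 -0.01] turn [-0.03  0.02 -0.02]
```

Call:
step_arm(
  moves=[0, 0.02, 0, -0.02, 0, 0, -0.3, 0, 0, 0, 0, 0, 0, 0, 0, 0, 0, 0, 0, 0, 0.3, 0, 0, 0, 0, 0, 0, 1, 0, 0, 0, 0, 0, 0, 1, 0, 0, 0, 0, 0, 0, 1, 0, 0, 0, 0, 0, 0, 1],
)

```text
time: 57.38
tool_pos: [594.9, -133.3, 182.3]
tcp_rot: [-3.14, 0.005, 3.072]
contact_force: [-0.3, 1.1, -0.7]
grip_width: 37.7
```

Call:
step_arm(
  moves=[0, 0, -0.2, 0, 0, 0, 1, 0, 0, -0.25, 0, 0, 0, 1, 0, 0, -0.2, 0, 0, 0, 1, 0, 0, -0.1, 0, 0, 0, 1, 0, 0, 0, 0, 0, 0, 1],
)

```text
time: 57.8
tool_pos: [594.8, -133.2, 199.1]
tcp_rot: [-3.14, 0.005, 3.072]
contact_force: [-0.2, 0.7, -1.2]
grip_width: 37.5
```

Call:
step_arm(
  moves=[0.4, 0, 0, 0, 0.05, 0, 1, 0.6, 0, 0, 0, 0, 0, 1, 0.8, 0, 0, 0, 0, 0, 1, 0.8, 0, 0, 0, 0, 0, 1, 1, 0, 0, 0, 0, 0, 1, 0.9, 0, 0, 0, 0, 0, 1, 0.5, 0, 0, 0, 0, 0, 1, 0, 0, 0, 0, 0, 0, 1],
)

```text
time: 58.47
tool_pos: [486.6, -124.8, 197.6]
tcp_rot: [-3.141, -0.002, 3.073]
contact_force: [0.3, -0.6, -0.9]
grip_width: 37.5
```

```bash
python3 to.py 445.5 102 190 3.0726;python3 - <<'E'
from h import *
s=capture("scene");crop(s,160,130,320,260,4.5,"ss")
t=capture("top")
for c in('yellow','green'): print(c,circ(t,c,MB[c],90,39))
E
```

```text
t 58.47 at [ 486.6 -124.8  197.6] [-3.141e+00 -2.000e-03  3.073e+00] F [ 0.3 -0.6 -0.9] w 37.5
shift [ 2.83 11.17  0.37] turn [-0.01 -0.03  0.  ]
yellow (array([444.9, 103.2]), np.float64(0.76), 69)
green (array([420.1, -77.6]), np.float64(9.15), 71)
```

View pics/ss.png

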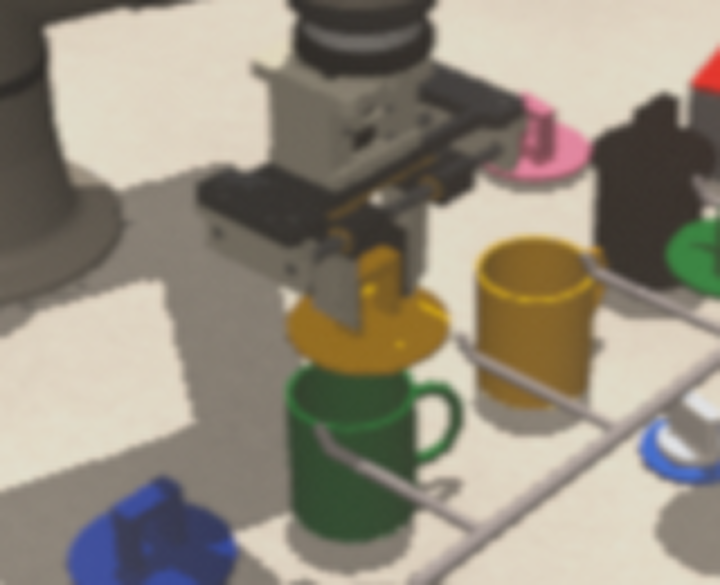

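Call:
step_arm(
  moves=[0.2, 0.6, 0, 0, 0, 0, 1, 0.25, 1, 0, 0, 0, 0, 1, 0.25, 1, 0, 0, 0, 0, 1, 0.25, 1, 0, 0, 0, 0, 1, 0.25, 1, 0, 0, 0, 0, 1, 0.25, 1, 0, 0, 0, 0, 1, 0.25, 1, 0, 0, 0, 0, 1, 0.25, 1, 0, 0, 0, 0, 1],
)

```text
time: 59.23
tool_pos: [463.4, 36.7, 196.6]
tcp_rot: [-3.141, 0.003, 3.067]
contact_force: [-0.4, 0.2, -1.0]
grip_width: 37.7
```

```bash
python3 to.py 445.5 102.4 190 3.0726
```

```text
t 59.23 at [463.4  36.7 196.6] [-3.141e+00  3.000e-03  3.067e+00] F [-0.4  0.2 -1. ] w 37.7
shift [1.14 3.21 0.33] turn [-0.01  0.04 -0.08]
```

Call:
step_arm(
  moves=[0.35, 1, 0, 0, 0.04, -0.08, 1, 0.35, 1, 0, 0, 0, 0, 1, 0.25, 0.7, 0, 0, 0, 0, 1, 0.1, 0.3, 0.2, 0, 0, 0, 1, 0, 0, 0.1, 0, 0, 0, 1, 0, 0, 0, 0, 0, 0, 1],
)

```text
time: 59.73
tool_pos: [445.5, 109.1, 189.6]
tcp_rot: [3.14, 0.0, 3.081]
contact_force: [-0.1, -0.5, 0.1]
grip_width: 37.9
```

```bash
python3 to.py 445.5 102.4 135 3.0726
```

```text
t 59.73 at [445.5 109.1 189.6] [3.14  0.    3.081] F [-0.1 -0.5  0.1] w 37.9
shift [-0.02 -0.34  2.73] turn [0.02 0.01 0.12]
```

Call:
step_arm(
  moves=[-0.02, -0.25, 0.5, 0, 0, 0.1, 1, 0, 0, 0.8, 0, 0, 0, 1, 0, 0, 0.8, 0, 0, 0, 1, 0, 0, 0.4, 0, 0, 0, 1, 0, 0, 0.1, 0, 0, 0, 1, 0, 0, 0, 0, 0, 0, 1],
)

```text
time: 60.23
tool_pos: [448.4, 100.6, 135.6]
tcp_rot: [3.141, 0.003, 3.07]
contact_force: [-0.1, 0.1, -0.5]
grip_width: 38.0
```

```bash
python3 to.py 445.5 102.4 106 3.0726;python3 - <<'E'
from cmp import *
p=get_obs()['tool_pos']; s=capture("scene"); crop(s,240,140,340,250,5,"st")
L,Rr,_=ext("scene",p,(p[2]-24+8,p[2]-24+13),47); print('lid pred crop',(L-[240,140]+.5)*5,(Rr-[240,140]+.5)*5)
for z in(90,50):
    L,Rr,_=ext("scene",(444.7,102.7),(z,),41); print(z,'pred crop',(L-[240,140]+.5)*5,(Rr-[240,140]+.5)*5)
E
```

```text
t 60.23 at [448.4 100.6 135.6] [3.141e+00 3.000e-03 3.070e+00] F [-0.1  0.1 -0.5] w 38.0
shift [0.16 0.08 1.48] turn [ 0.    0.04 -0.03]
lid pred crop [126.9  158.15] [284.35 248.85]
90 pred crop [133.85 207.7 ] [269.1 281.5]
50 pred crop [133.65 261.55] [266.85 336.65]
```

View pics/st.png

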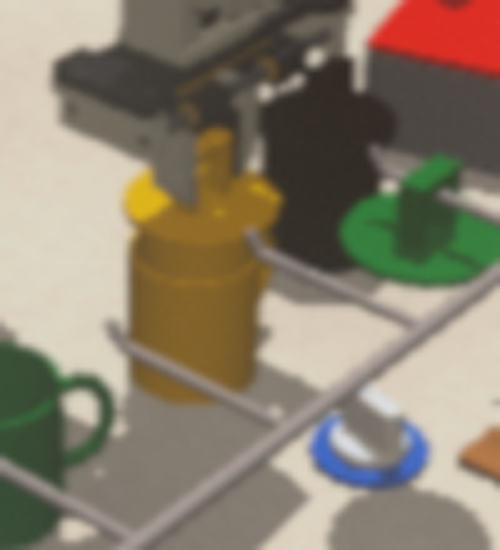

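Call:
step_arm(
  moves=[0.19, 0.06, 0.3, 0, 0.04, -0.03, 1, 0, 0, 0.4, 0, 0, 0, 1, 0, 0, 0.3, 0, 0, 0, 1, 0, 0, 0.1, 0, 0, 0, 1, 0, 0, 0, 0, 0, 0, 1],
)

```text
time: 60.7
tool_pos: [446.1, 102.1, 113.7]
tcp_rot: [3.141, 0.004, 3.072]
contact_force: [0.5, -0.3, -0.6]
grip_width: 37.7
```

```bash
python3 to.py 444.5 102 106 3.0726
```

```text
t 60.7 at [446.1 102.1 113.7] [3.141 0.004 3.072] F [ 0.5 -0.3 -0.6] w 37.7
shift [ 0.08 -0.01  0.39] turn [ 0.01  0.06 -0.01]
```

Call:
step_arm(
  moves=[0.06, 0, 0.15, 0, 0.05, 0, 1, 0, 0, 0.05, 0, 0, 0, 1],
)

```text
time: 60.87
tool_pos: [444.9, 102.3, 109.5]
tcp_rot: [3.141, 0.001, 3.072]
contact_force: [-0.3, -0.1, -0.5]
grip_width: 37.7
```

Call:
step_arm(
  moves=[0, 0, 0.06, 0, 0, 0, 1],
)

```text
time: 60.95
tool_pos: [445.1, 102.3, 108.3]
tcp_rot: [3.141, 0.001, 3.073]
contact_force: [0.4, -0.2, -0.1]
grip_width: 37.7
```

Call:
step_arm(
  moves=[0, 0, 0.05, 0, 0, 0, 1],
)

```text
time: 61.03
tool_pos: [445.1, 102.3, 107.3]
tcp_rot: [3.141, 0.001, 3.073]
contact_force: [0.1, 0.3, -0.1]
grip_width: 37.8
```

Call:
step_arm(
  moves=[0, 0, 0.05, 0, 0, 0, 1],
)

```text
time: 61.12
tool_pos: [445.2, 102.3, 106.2]
tcp_rot: [3.141, 0.001, 3.073]
contact_force: [-0.0, 0.3, -0.6]
grip_width: 37.7
```

Call:
step_arm(
  moves=[0, 0, 0.05, 0, 0, 0, 1],
)

```text
time: 61.2
tool_pos: [445.4, 102.4, 105.5]
tcp_rot: [3.141, 0.002, 3.073]
contact_force: [-5.0, -0.4, 18.2]
grip_width: 37.8
```

Seated at about 105.8 (expected 105.8). Release and retract.

Call:
step_arm(
  moves=[0, 0, 0, 0, 0, 0, 1, 0, 0, 0, 0, 0, 0, 0, 0, 0, 0, 0, 0, 0, -0.2, 0, 0, 0, 0, 0, 0, -0.5, 0, 0, 0, 0, 0, 0, -0.5, 0, 0, 0, 0, 0, 0, -0.5],
)

```text
time: 61.7
tool_pos: [446.0, 102.4, 106.0]
tcp_rot: [3.14, 0.004, 3.073]
contact_force: [-0.7, -0.3, -0.4]
grip_width: 66.3
```

Call:
step_arm(
  moves=[0, 0, -0.4, 0, 0, 0, -0.5, 0, 0, -0.8, 0, 0, 0, -0.5, 0, 0, -1, 0, 0, 0, -0.5, 0, 0, -1, 0, 0, 0, -0.5, 0, 0, -1, 0, 0, 0, -0.5, 0, 0, -1, 0, 0, 0, -0.5, -0.5, 0, -0.9, 0, 0, 0, -0.5, -0.8, 0, -0.3, 0, 0, 0, -0.5],
)

```text
time: 62.37
tool_pos: [468.0, 100.6, 241.9]
tcp_rot: [3.141, -0.002, 3.073]
contact_force: [0.9, 0.7, 0.4]
grip_width: 68.8
```

```bash
python3 to.py 608.4 86.3 238 3.0726;python3 - <<'E'
from h import *
s=capture("scene");crop(s,220,130,340,250,5,"su")
t=capture("top");crop(t,170,135,390,275,3.6,"tu")
print(circ(t,'green',MB['green'],90,39),circ(t,'green',LB['green'],171.5,47,False,True))
E
```

```text
t 62.37 at [468.  100.6 241.9] [ 3.141e+00 -2.000e-03  3.073e+00] F [0.9 0.7 0.4] w 68.8
shift [-7.05 -0.24  0.18] turn [ 0.01 -0.03  0.01]
(array([433. , -79.6]), np.float64(0.95), 67) (array([608.7,  86.3,  45.8]), np.float64(1.12), 172)
```

View pics/su.png

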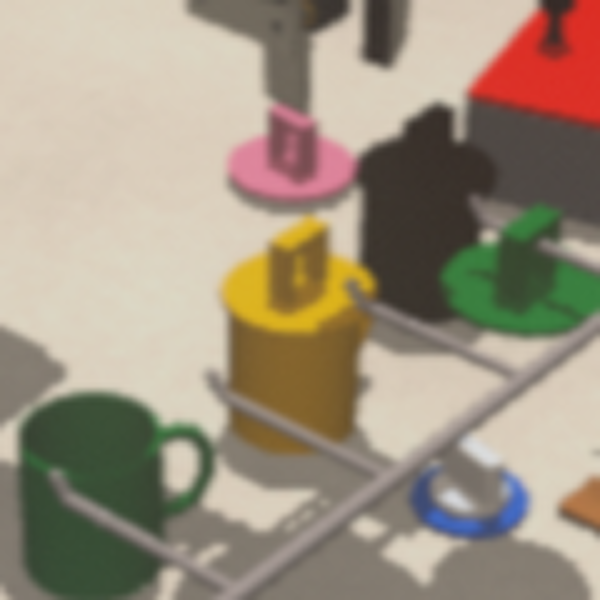

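View pics/tu.png

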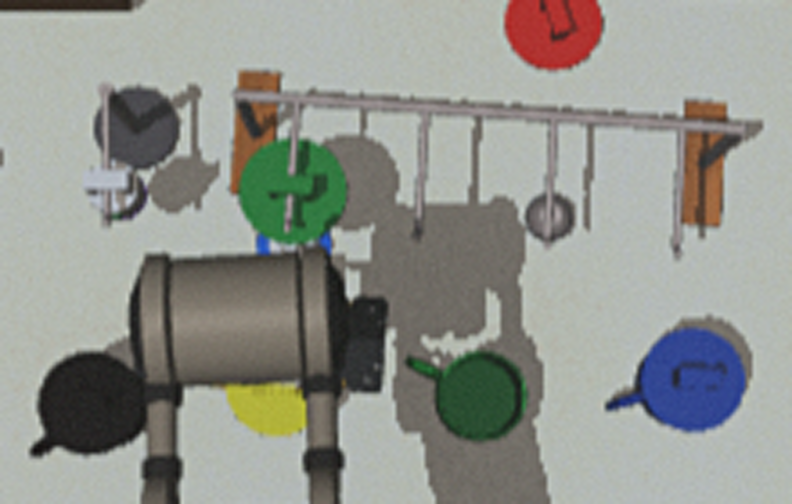

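Call:
step_arm(
  moves=[-0.9, -0.03, 0, 0, 0, 0, -0.5, -0.9, -0.03, 0, 0, 0, 0, -0.5, -0.9, -0.03, 0, 0, 0, 0, -0.5, -0.9, -0.03, 0, 0, 0, 0, -0.5, -0.9, -0.03, 0, 0, 0, 0, -0.5, -0.9, -0.03, 0, 0, 0, 0, -0.5, -0.7, 0, 0, 0, 0, 0, -0.5, -0.4, 0, 0, 0, 0, 0, -0.5],
)

```text
time: 63.13
tool_pos: [595.0, 88.0, 234.9]
tcp_rot: [-3.141, -0.017, 3.073]
contact_force: [-0.3, -0.2, 0.1]
grip_width: 69.0
```

Call:
step_arm(
  moves=[0, 0, 0, 0, 0, 0, -0.5, 0, 0, 0, 0, 0, 0, -0.5],
)

```text
time: 63.3
tool_pos: [594.4, 87.9, 232.9]
tcp_rot: [-3.141, -0.021, 3.073]
contact_force: [0.2, 0.2, 0.1]
grip_width: 68.6
```

```bash
python3 to.py 608.4 86.3 230 3.0726
```

```text
t 63.3 at [594.4  87.9 232.9] [-3.141 -0.021  3.073] F [0.2 0.2 0.1] w 68.6
shift [-0.7  -0.03  0.13] turn [-0.01 -0.3   0.01]
```

Call:
step_arm(
  moves=[-0.4, -0.02, 0, 0, -0.3, 0, -0.5, -0.2, 0, 0, 0, 0, 0, -0.5, 0, 0, 0, 0, 0, 0, -0.5, 0, 0, 0, 0, 0, 0, -0.5],
)

```text
time: 63.63
tool_pos: [604.8, 87.1, 232.8]
tcp_rot: [-3.141, 0.0, 3.074]
contact_force: [-0.1, -0.4, -0.2]
grip_width: 68.8
```

```bash
python3 to.py 608.4 86.3 180 3.0726;python3 - <<'E'
from h import *
s=capture("scene");crop(s,270,110,370,220,5,"sv")
E
```

```text
t 63.63 at [604.8  87.1 232.8] [-3.141  0.     3.074] F [-0.1 -0.4 -0.2] w 68.8
shift [-0.18 -0.02  2.64] turn [-0.01  0.    0.02]
```

View pics/sv.png

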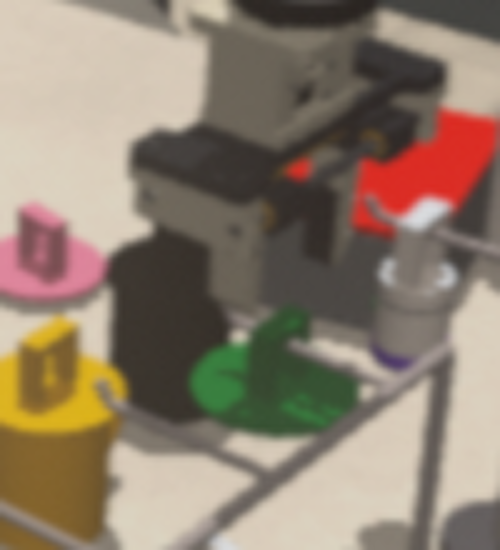

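Call:
step_arm(
  moves=[-0.15, -0.02, 0.5, 0, 0, 0, -0.5, 0, 0, 0.7, 0, 0, 0, -0.5, 0, 0, 0.7, 0, 0, 0, -0.5, 0, 0, 0.55, 0, 0, 0, -0.5, 0, 0, 0.1, 0, 0, 0, -0.5, 0, 0, 0, 0, 0, 0, -0.5],
)

```text
time: 64.18
tool_pos: [608.0, 86.5, 178.6]
tcp_rot: [-3.141, 0.002, 3.074]
contact_force: [0.0, 0.2, 0.3]
grip_width: 69.1
```

```bash
python3 to.py 608.4 86.3 180 3.0726
```

```text
t 64.18 at [608.   86.5 178.6] [-3.141e+00  2.000e-03  3.074e+00] F [0.  0.2 0.3] w 69.1
shift [-0.02 -0.01 -0.07] turn [-0.01  0.03  0.02]
```

Call:
step_arm(
  moves=[0, 0, -0.03, 0, 0.02, 0, -0.3, 0, 0, 0, 0, 0, 0, 0, 0, 0, 0, 0, 0, 0, 0.3, 0, 0, 0, 0, 0, 0, 1, 0, 0, 0, 0, 0, 0, 1, 0, 0, 0, 0, 0, 0, 1, 0, 0, 0, 0, 0, 0, 1],
)

```text
time: 64.77
tool_pos: [609.1, 86.4, 181.5]
tcp_rot: [-3.141, 0.004, 3.074]
contact_force: [0.5, -0.2, -1.6]
grip_width: 37.6
```

Call:
step_arm(
  moves=[0, 0, -0.2, 0, 0, 0, 1, 0, 0, -0.25, 0, 0, 0, 1, 0, 0, -0.2, 0, 0, 0, 1, 0, 0, -0.1, 0, 0, 0, 1, 0, 0, 0, 0, 0, 0, 1],
)

```text
time: 65.18
tool_pos: [609.0, 86.5, 198.3]
tcp_rot: [-3.141, 0.004, 3.074]
contact_force: [1.6, -0.1, -0.9]
grip_width: 37.8
```

Call:
step_arm(
  moves=[0.4, 0, 0, 0, 0.05, 0, 1, 0.6, 0, 0, 0, 0, 0, 1, 0.8, 0, 0, 0, 0, 0, 1, 0.8, 0, 0, 0, 0, 0, 1, 1, 0, 0, 0, 0, 0, 1, 0.9, 0, 0, 0, 0, 0, 1, 0.5, 0, 0, 0, 0, 0, 1, 0, 0, 0, 0, 0, 0, 1],
)

```text
time: 65.85
tool_pos: [500.5, 93.5, 196.8]
tcp_rot: [-3.141, -0.003, 3.074]
contact_force: [0.4, 0.5, -1.5]
grip_width: 38.0
```

```bash
python3 to.py 433.8 -80.3 190 3.0726;python3 - <<'E'
from h import *
s=capture("scene");crop(s,180,110,370,270,4,"sw1")
t=capture("top");crop(t,170,135,390,275,3.6,"tw1")
print(circ(t,'green',MB['green'],90,39))
E
```

```text
t 65.85 at [500.5  93.5 196.8] [-3.141e+00 -3.000e-03  3.074e+00] F [ 0.4  0.5 -1.5] w 38.0
shift [ 2.74 -8.9   0.36] turn [-0.01 -0.05  0.02]
(array([432.3, -80.4]), np.float64(1.01), 69)
```

View pics/sw1.png

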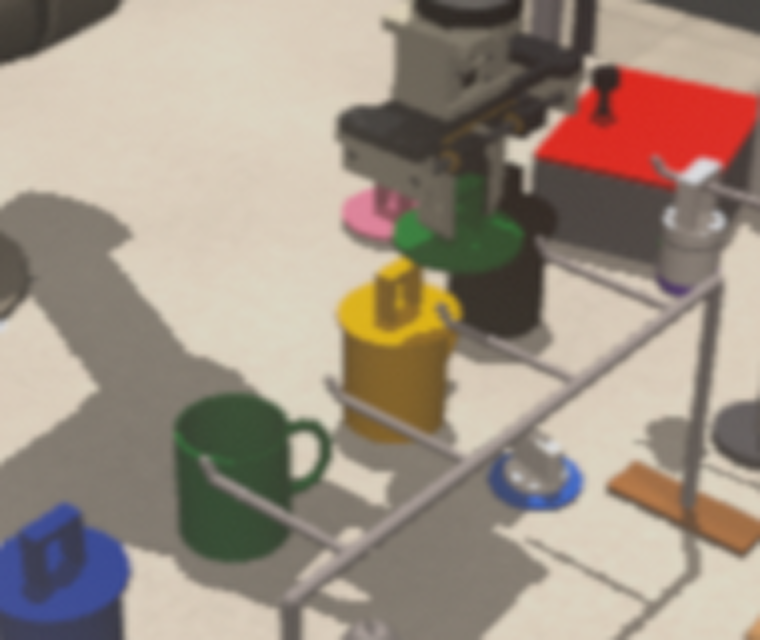

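View pics/tw1.png

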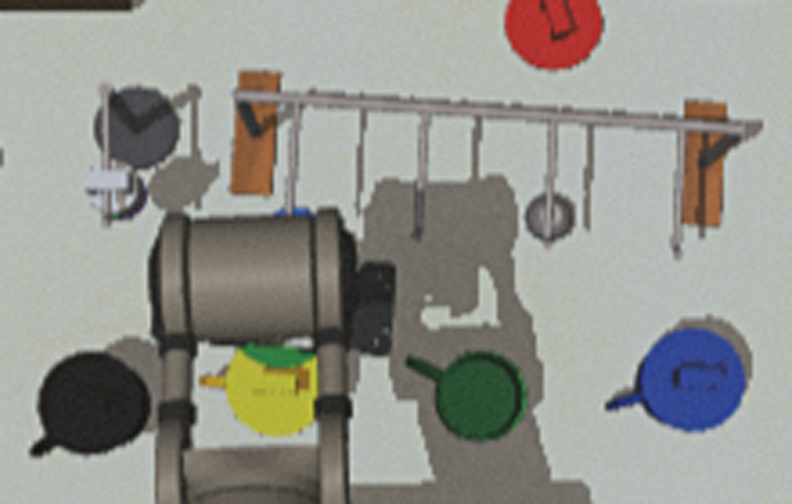

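Call:
step_arm(
  moves=[0.2, -0.6, 0, 0, -0.04, 0, 1, 0.3, -1, 0, 0, 0, 0, 1, 0.3, -1, 0, 0, 0, 0, 1, 0.3, -1, 0, 0, 0, 0, 1, 0.3, -1, 0, 0, 0, 0, 1, 0.3, -1, 0, 0, 0, 0, 1, 0.3, -1, 0, 0, 0, 0, 1, 0.3, -0.9, 0, 0, 0, 0, 1],
)

```text
time: 66.62
tool_pos: [448.9, -61.8, 196.3]
tcp_rot: [-3.14, 0.006, 3.079]
contact_force: [1.0, -0.5, -0.9]
grip_width: 37.8
```

```bash
python3 to.py 434 -80.3 180 3.0726
```

```text
t 66.62 at [448.9 -61.8 196.3] [-3.14   0.006  3.079] F [ 1.  -0.5 -0.9] w 37.8
shift [ 0.69 -0.97  0.81] turn [-0.02  0.09  0.09]
```

Call:
step_arm(
  moves=[0.4, -0.6, 0.1, -0.02, 0.09, 0.09, 1, 0.2, -0.3, 0.3, 0, 0, 0, 1, 0, -0.1, 0.3, 0, 0, 0, 1, 0, 0, 0, 0, 0, 0, 1, 0, 0, 0, 0, 0, 0, 1],
)

```text
time: 67.03
tool_pos: [435.1, -88.0, 180.8]
tcp_rot: [-3.14, 0.001, 3.066]
contact_force: [0.7, -0.3, -0.8]
grip_width: 37.9
```

```bash
python3 to.py 434 -80.3 135 3.0726
```

```text
t 67.03 at [435.1 -88.  180.8] [-3.140e+00  1.000e-03  3.066e+00] F [ 0.7 -0.3 -0.8] w 37.9
shift [0.09 0.38 2.29] turn [-0.03  0.02 -0.09]
```

Call:
step_arm(
  moves=[0.05, 0.27, 0.5, -0.03, 0, -0.09, 1, 0, 0, 0.8, 0, 0, 0, 1, 0, 0, 0.6, 0, 0, 0, 1, 0, 0, 0.3, 0, 0, 0, 1, 0, 0, 0, 0, 0, 0, 1, 0, 0, 0, 0, 0, 0, 1],
)

```text
time: 67.53
tool_pos: [437.7, -79.4, 135.5]
tcp_rot: [3.141, 0.004, 3.078]
contact_force: [-0.8, 0.1, -1.0]
grip_width: 37.5
```

```bash
python3 to.py 434 -80.3 105 3.0726;python3 - <<'E'
from cmp import *
p=get_obs()['tool_pos']; s=capture("scene"); crop(s,200,170,300,270,6,"sx")
B=np.array([200,170])
L,Rr,_=ext("scene",p,(p[2]-23+8,p[2]-23+13),47); print('lid pred crop',(L-B+.5)*6,(Rr-B+.5)*6)
for z in(90,50):
    L,Rr,_=ext("scene",(433.3,-80.2),(z,),41); print(z,'pred crop',(L-B+.5)*6,(Rr-B+.5)*6)
E
```

```text
t 67.53 at [437.7 -79.4 135.5] [3.141 0.004 3.078] F [-0.8  0.1 -1. ] w 37.5
shift [ 0.19 -0.06  1.53] turn [0.   0.06 0.08]
lid pred crop [136.92 158.04] [343.14 285.  ]
90 pred crop [145.2  224.58] [322.2  328.68]
50 pred crop [149.04 292.08] [323.16 397.8 ]
```

View pics/sx.png

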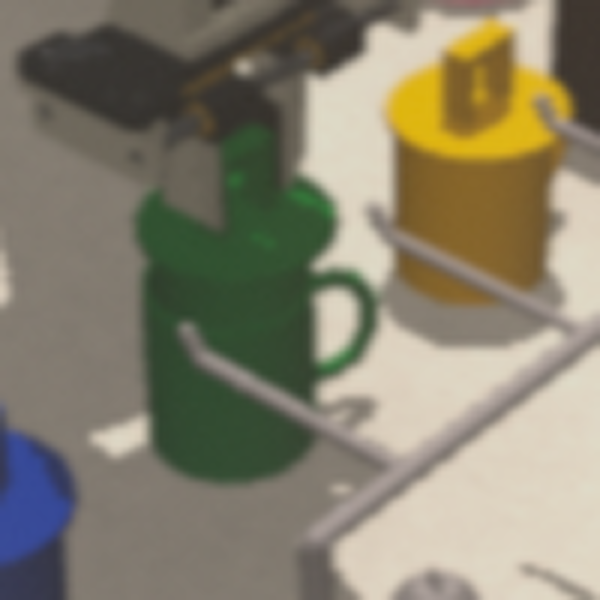

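Call:
step_arm(
  moves=[0.22, -0.06, 0.3, 0, 0.06, 0.07, 1, 0, 0, 0.4, 0, 0, 0, 1, 0, 0, 0.3, 0, 0, 0, 1, 0, 0, 0.1, 0, 0, 0, 1, 0, 0, 0, 0, 0, 0, 1],
)

```text
time: 68.0
tool_pos: [434.1, -80.7, 113.2]
tcp_rot: [-3.141, 0.004, 3.073]
contact_force: [0.6, -0.9, -1.7]
grip_width: 37.9
```

```bash
python3 to.py 433.2 -80.6 105 3.0726
```

```text
t 68.0 at [434.1 -80.7 113.2] [-3.141  0.004  3.073] F [ 0.6 -0.9 -1.7] w 37.9
shift [0.05 0.   0.41] turn [-0.01  0.05  0.01]
```

Call:
step_arm(
  moves=[0.04, 0, 0.2, 0, 0.05, 0, 1, 0, 0, 0.05, 0, 0, 0, 1],
)

```text
time: 68.17
tool_pos: [433.3, -80.8, 107.8]
tcp_rot: [-3.141, -0.0, 3.073]
contact_force: [-0.9, 0.1, -1.4]
grip_width: 37.5
```

Call:
step_arm(
  moves=[0, 0, 0.06, 0, 0, 0, 1],
)

```text
time: 68.25
tool_pos: [433.4, -80.8, 106.5]
tcp_rot: [-3.141, 0.0, 3.073]
contact_force: [0.1, -0.1, -0.7]
grip_width: 37.7
```

Call:
step_arm(
  moves=[0, 0, 0.05, 0, 0, 0, 1],
)

```text
time: 68.33
tool_pos: [433.4, -80.9, 105.4]
tcp_rot: [-3.141, 0.0, 3.073]
contact_force: [-0.3, 0.3, -1.6]
grip_width: 37.8
```

Call:
step_arm(
  moves=[0, 0, 0.05, 0, 0, 0, 1],
)

```text
time: 68.42
tool_pos: [433.6, -80.9, 104.7]
tcp_rot: [-3.141, 0.001, 3.073]
contact_force: [-5.1, 1.4, 19.3]
grip_width: 37.7
```

Seated at 105 as expected (offset 23). Release and retract well away.

Call:
step_arm(
  moves=[0, 0, 0, 0, 0, 0, 1, 0, 0, 0, 0, 0, 0, 0, 0, 0, 0, 0, 0, 0, -0.2, 0, 0, 0, 0, 0, 0, -0.5, 0, 0, 0, 0, 0, 0, -0.5, 0, 0, 0, 0, 0, 0, -0.5],
)

```text
time: 68.92
tool_pos: [434.5, -81.2, 105.4]
tcp_rot: [-3.14, 0.003, 3.073]
contact_force: [-0.2, -0.2, 0.8]
grip_width: 65.9
```

Call:
step_arm(
  moves=[0, 0, -0.4, 0, 0, 0, -0.5, 0, 0, -0.8, 0, 0, 0, -0.5, 0, 0, -1, 0, 0, 0, -0.5, 0, 0, -1, 0, 0, 0, -0.5, 0, 0, -1, 0, 0, 0, -0.5, 0, 0, -1, 0, 0, 0, -0.5, 0, 0, -1, 0, 0, 0, -0.5, 0.4, 0, -0.5, 0, 0, 0, -0.5],
)

```text
time: 69.58
tool_pos: [424.8, -79.8, 246.7]
tcp_rot: [-3.142, -0.002, 3.073]
contact_force: [-0.3, -0.4, -0.8]
grip_width: 68.9
```

Call:
step_arm(
  moves=[0.3, 0, -0.3, 0, 0, 0, -0.5, 0.3, 0, 0, 0, 0, 0, -0.5, 0, 0, 0, 0, 0, 0, -0.5, 0, 0, 0, 0, 0, 0, -0.5, 0, 0, 0, 0, 0, 0, -0.5],
)

```text
time: 70.0
tool_pos: [411.3, -78.8, 255.7]
tcp_rot: [-3.14, 0.002, 3.073]
contact_force: [-0.2, 0.2, -0.1]
grip_width: 68.8
```

```bash
python3 to.py 420 -80 250 3.0726
python3 - <<'E'
from h import *
s=capture("scene");crop(s,160,130,300,300,3.5,"f1");crop(s,250,110,390,240,5.5,"f2");cv2.imwrite("pics/f4.png",s[:,:,::-1])
t=capture("top");crop(t,60,130,440,320,2.1,"f3")
E
```

```text
t 70.0 at [411.3 -78.8 255.7] [-3.140e+00  2.000e-03  3.073e+00] F [-0.2  0.2 -0.1] w 68.8
shift [-0.44 -0.03  0.29] turn [-0.02  0.03  0.  ]
```

View pics/f1.png

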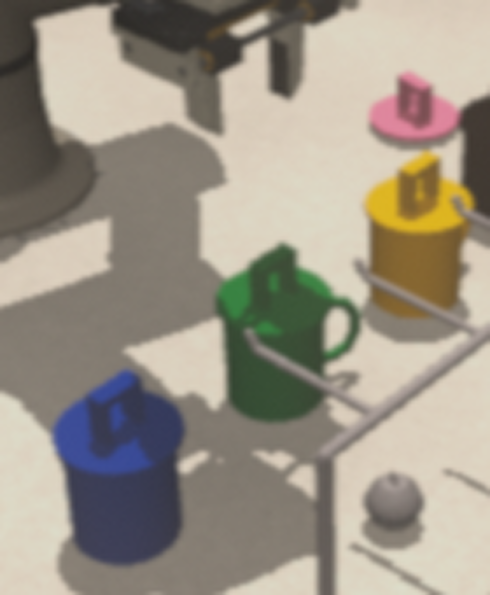

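View pics/f2.png

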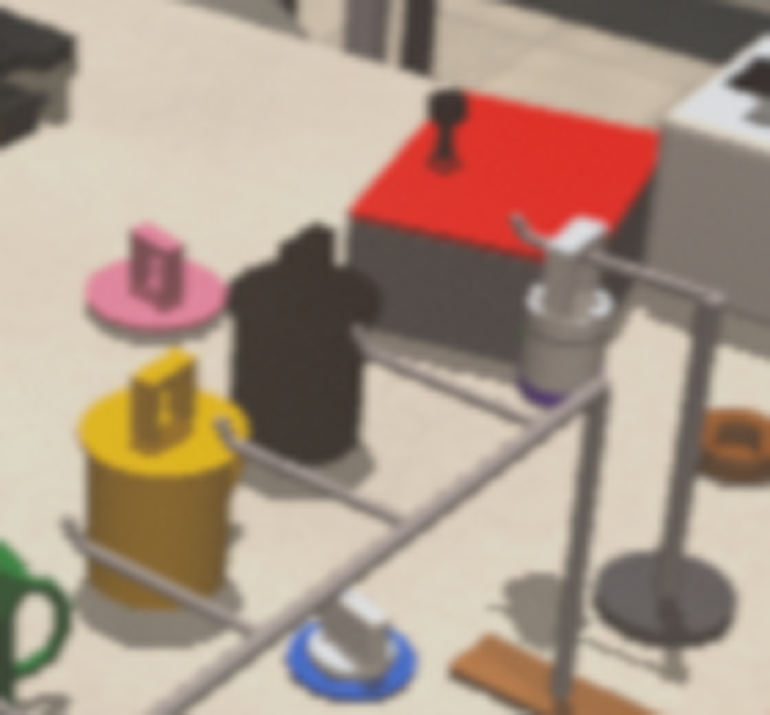

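View pics/f3.png

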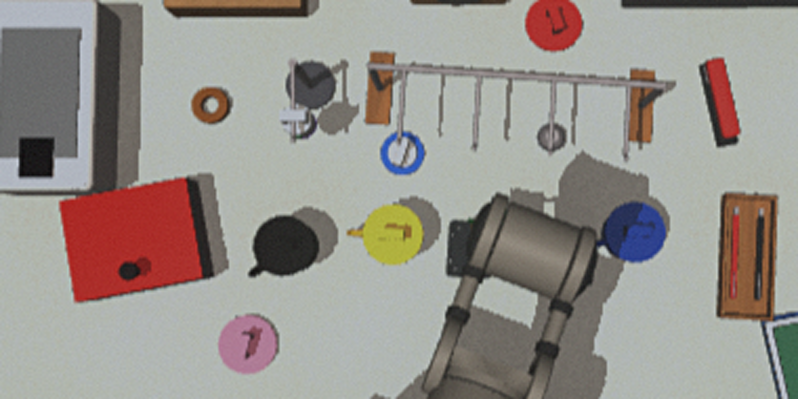

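Run:
```python
from plant import *
print(close_job())
```

```text
the job is handed in; nothing more can be done
None
```

The job is done and handed in at about 70 s of the 210 s allowed. All four mugs were there.

- **UV wand:** I held it over black, blue, yellow and green in that order, about 4.5 s each with the arm not moving. The lamp was about 40 mm above the rim and within roughly 2 mm of the centre. I then hung it back on its hook, and the last pictures show it hanging straight.
- **Lids:** The black, blue, yellow and green lids each sit on the mug of their own colour. Each one met the rim at the height that means the plug is fully in, within about 1 mm, with 12 to 19 N of force. In the last pictures they look level. This was hardest to judge for the black lid, because it is dark against a dark mug and I relied mainly on the contact height.
- **Everything else:** The last pictures show the red and pink look-alike lids and the other desk items I could see where they were, and the cash box shut. I saw no mug get knocked aside. The gripper was about 150 mm above the lids and touching nothing when I handed in.

**Checks that disagreed:**
- The two cameras differed by about 1 pixel (2 to 3 mm), which is within their calibration and less than the plug's 4 mm of play.
- When I hung the wand back, the arm pressed it onto the hook with a brief 37 N before I noticed it was already seated. That is just under the 40 N limit. Nothing moved as a result.

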